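# Draw a bracket-foot rail tight with its slotted cam

### The arm

A 6-joint arm with a two-finger parallel gripper is mounted at the origin on the work surface. World frame = base frame: x ahead of the robot, y to its left, z up, the work surface at z = 0. Lengths are in m, angles in rad, forces in N, time in s.
With the tool pointing down it reaches from about 0.375 to 0.9 m from the base axis. Payload 3.1 kg.
Tool frame: the origin (TCP) lies at the very end of the fingers, on their centre line; the grasp point (between the pads) lies 19 mm behind it; z points along the fingers, x is the direction in which the jaws open and shut, and the axes are right-handed (so a half turn about z gives the same grasp; the last joint's range is limited). The gripper opens to 85 mm and grips with 20 to 120 N. Pads are 22 mm wide; open, the fingers measure 114 mm over their backs; the gripper's body (76 mm by 85 mm) begins 54 mm behind the grasp point. The pads swing forward as they close: fully open they stand 13 mm farther back than shut.
Start: joints at [-1.46, 0.527, 1.433, -0, 1.181, -0.178], TCP at [0.178, -0.599, 0.231] pointing down, gripper open.
Joint ranges: [-3.08, 3.08], [-0.75, 2.2], [0.22, 2.44], [-1.43, 4.57], [0, 2.65], [-2.85, 2.85]. Speed limits (rad/s): [2.79, 2.79, 3.14, 3.14, 3.14, 3.14].

### API

Orientations are given as a unit quaternion [x, y, z, w].
In Python, from bench import ctrl gives the robot as it stands.
- The arm moves only by the tool play_rows, never from a script. Its arguments are lists of equal length, an entry for each row: "hand": the opening, from -1 (shut) to 1 (fully open), so that 0 is half open; "travel": the shift along the tool's x, y, z in mm, a list of three; "rot": the turn, a rotation vector about the tool's x, y, z in rad, a list of three. A call has 1 to 5 rows; each row shifts and turns the pose as measured when the row begins, along the tool's axes as they then stand; what a row does not reach is not made up. A row lasts 1/8 s, in which the tool goes at most 62.5 mm and 10.7 degrees, less where a joint would pass 70% of its speed; a pose out of reach is approached as far as the arm can. A call with a gripper value outside its range is refused whole. The fingers move at their own pace and stop on an object; the grip force is fixed at half the most. Time passes only in rows, so rows that do not move let the fingers close. It gives the time, the measured TCP pose, the force and the opening at its end, in the units of the state.
- ctrl.get_state(): the state, without advancing time (a new reading comes with each control period).
- ctrl.snapshot(name): name is "scene" or "top" or "wrist"; returns the picture (420x560x3 uint8, red, green, blue); there is no depth.
- ctrl.get_calibration(name): a dict with "intrinsics" (3x3 intrinsics, pixels), "R" (3x3) and "t" (3): a world point X has camera coordinates R X + t; the wrist camera has in their place "T_tool_cam" (4x4, takes a point from camera to tool coordinates, whose origin is the TCP and whose axes are the tool frame's). Camera axes: x right, y down, z forward; pixel columns grow to the right and rows downward; lengths in m; the calibration is good to about 2 mm. A picture is of the moment at which its call begins: read the wrist's pose just before it. get_calibration takes no time and is no camera call.
- ctrl.hand_in(): hands the job in, once; it reports no verdict.
Trained networks look in the newest picture that a camera, given by its name, has taken for a name from the list of things; names that differ only in an ending like _2 or _b are one class to them, and where a whole thing is asked for, a point or a joint stands for the part that bears it (a point fixed in the world has none). Each returns a list of dicts, best first, with "p" (0 to 1); they miss things now and then, are a little off and sometimes report something else, mostly with a low value. They report only what shows in the picture. A call takes as long as a camera call. They do not tell look-alikes from the thing itself.
- ctrl.look_for(camera, label): "position" ([column, row] in pixels, amid what is visible of it).
The state is a dict: "clock": time; "joints": joint angles; "qvel": joint speeds; "tau": joint torques, N m; "tool_pos": TCP position; "tcp_rot": TCP orientation; "ft_force": force on the tool from outside, world axes, zero at the start; "torque": the same for the moment, N m; "opening": finger opening in m.
Only numpy, scipy, OpenCV 4.12 (cv2) and the standard library are available. Lean on these libraries where they do the work, as an engineer would, in place of code of your own. Each camera call takes 0.05 s, during which the arm holds its last target.

### The job

The bottom board of a bedside cabinet lies upside down on the bench, and the foot rail on the robot's side still stands a hair off its edge. Take the wide-blade driver out of the tool block, set its blade in the slot of the cam beside that rail and turn the cam clockwise, about a quarter turn, until the rail is drawn up against the board and the cam is hand-tight; stop there, because a forced cam crushes its seat. Then stand the driver back in its slot in the block, leaving the far cam and the other things alone.

Things in the scene. Friction and masses are not known exactly. Their poses are not given: they have to be found in the camera images.
- board: Plywood cabinet bottom board, 240 x 340 x 25 mm, fixed. Origin at the centre of its lower face; x points from near to far rail, y along the rails. A round cam is let in flush at x = -83 mm (near, the one to turn) and +83 mm (far). The near cam comes tight after 0.8 to 1.9 rad clockwise seen from above, differing from board to board; it stays where it is left. The far rail is fixed.
- rail: Near foot rail, on the robot's side of the board, standing on edge, dark with bone inlay, 20 x 340 mm, 45 mm high in the middle, rising beyond 85 mm from its middle to a 95 mm high foot at each end. Origin at bench height, middle of its inner face. Slides only along the board's x: starts 1.0 to 1.6 mm off, touches the board with its origin at x = -120 mm in the board's frame.
- cam: Near cam: slotted metal disc 34 mm across, flush in the board, vertical axis. Origin on the axis in the upper face; x along the slot, z up. Slot 26 x 5 mm, 7 deep, square-edged; open, it lies within 0.15 rad of the board's x. Turning takes about 0.1 N m until the rail is home, then 1 N m per rad more; torque sags at rest. Hand-tight is about 0.25 N m; under 0.2 is slack, over 0.32 crushes it.
- driver: Stubby wide-blade driver, about 110 g, 96 mm long, standing blade down in the tool block. Origin at the middle of the blade's tip; z up the shank, x along the blade's width, y its thickness. Steel blade 22 mm wide, 3 thick, 14 long; round 9 mm shank up to z = 50 mm; flat dark wooden handle from z = 50 to 96 mm, 40 mm wide along x, 14 mm thick along y, parallel sides to grip.
- stand: Wooden tool block 70 x 130 x 52 mm, fixed to the bench. Origin at the centre of its underside, y along its 130 mm. The driver's slot is at y = -28 mm; a short bradawl stands in it at y = +40 mm, up to 96 mm above the bench.
- stand_slot (a point): Centre of the mouth of the driver's slot, on top of the block (52 mm above the bench). The slot is 27 mm long along the block's y, 13 mm wide along its x, and goes right through. The driver stands in it with its blade along the block's y and its handle's lower end resting on the block's top, tip 2 mm above the bench.
- wax_tin: Round metal tin, 56 mm across and 20 mm high, standing on the board towards one end. To be left alone.
- mallet: Wooden mallet lying on the bench left of the board, 230 mm long along its x, head 60 x 95 x 55 mm. To be left alone.
- pull_knob: Bone-white drawer knob, 34 mm across and 34 mm high, on the bench to the right of the board. To be left alone.
- tape_roll: Pale roll of tape lying flat, 100 mm across and 48 mm high, on the bench at the far left. To be left alone.
- far_cam: Far cam, the same disc with the same axes, already tight: its slot lies roughly along the board's y. To be left alone.
There are look-alikes about, which are no part of the job. Leave any turquoise look-alike of the stand alone.

How it is judged:
By the outcome, as a careful person would: the job done as asked, in the order asked, and still so for the second after the job is handed in, with the robot touching nothing.
It also fails if it takes over 72 s, if anything falls off the work surface, if the arm or the gripper's body presses on something with over 40 N, if the wrist force passes 120 N, or if a joint passes its speed limit or range.

## Working session

There is one attempt and no reset: what is moved stays moved. The work goes in short steps, Python scripts to look and compute and a tool call to move; the robot and the scene stay as the last step left them, time stands still between calls to the robot, and variables do not carry over. Pictures are saved under pics/ and viewed, and the job is handed in when it is done.

Besides the shell and the picture viewer there is one more tool, called after ">>>" as name(argument=value, ...) on one line, values as JSON. play_rows: Moves the arm, as the interface text tells. Its arguments: {"type":"object","properties":{"hand":{"type":"array"},"travel":{"type":"array"},"rot":{"type":"array"}},"required":["hand","travel","rot"]}

```bash
ls; mkdir -p pics; python3 - <<'E'
from bench import ctrl
import cv2,numpy as np
np.set_printoptions(precision=4,suppress=True)
print(ctrl.get_state())
for n in ["scene","top","wrist"]:
    im=ctrl.snapshot(n); cv2.imwrite(f"pics/{n}0.png",im[:,:,::-1])
    print(n,ctrl.get_calibration(n))
E
```

```text
pics
{'clock': 0.0, 'joints': array([-1.4605,  0.5284,  1.4339,  0.    ,  1.1814, -0.1785]), 'qvel': array([ 0.002 , -0.0002,  0.0013,  0.0009,  0.0001, -0.0003]), 'tau': array([ -0.0019, -44.2356, -17.8023,  -0.0002,   0.0086,   0.    ]), 'tool_pos': array([ 0.1779, -0.5984,  0.2304]), 'tcp_rot': array([ 0.8015, -0.598 , -0.0007, -0.0008]), 'ft_force': array([ 0.0019, -0.1809, -1.0154]), 'torque': array([-0.0149, -0.0042, -0.0671]), 'opening': 0.0853348252630411}
scene {'intrinsics': array([[430.6237,   0.    , 282.4688],
       [  0.    , 430.6237, 211.3395],
       [  0.    ,   0.    ,   1.    ]]), 'R': array([[-0.1974,  0.9803, -0.001 ],
       [ 0.8405,  0.1687, -0.5149],
       [-0.5046, -0.1025, -0.8573]]), 't': array([ 0.077 , -0.413 ,  1.3771])}
top {'intrinsics': array([[492.2407,   0.    , 286.428 ],
       [  0.    , 492.2407, 219.718 ],
       [  0.    ,   0.    ,   1.    ]]), 'R': array([[ 0.0201, -0.9998,  0.009 ],
       [-0.9958, -0.0208, -0.0889],
       [ 0.089 , -0.0072, -0.996 ]]), 't': array([0.0322, 0.5287, 1.2397])}
wrist {'intrinsics': array([[322.63  ,   0.    , 275.5318],
       [  0.    , 322.63  , 210.9924],
       [  0.    ,   0.    ,   1.    ]]), 'T_tool_cam': array([[ 1.    , -0.0001,  0.0003, -0.0003],
       [-0.    ,  0.9511,  0.3089, -0.0797],
       [-0.0003, -0.3089,  0.9511, -0.1432],
       [ 0.    ,  0.    ,  0.    ,  1.    ]])}
```

View pics/scene0.png

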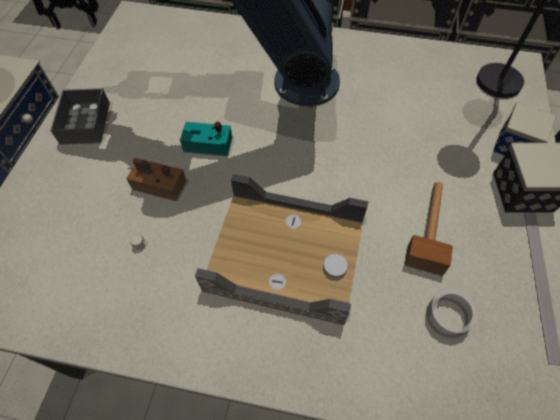

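View pics/top0.png

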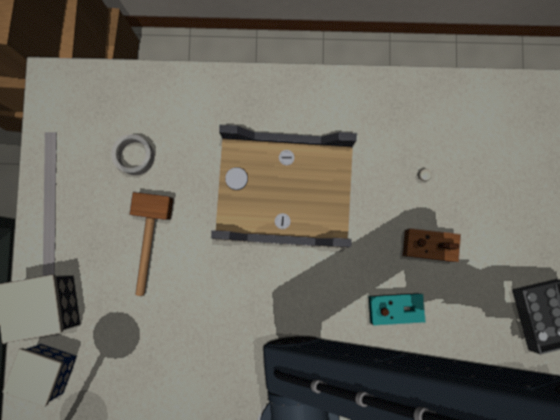

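View pics/wrist0.png

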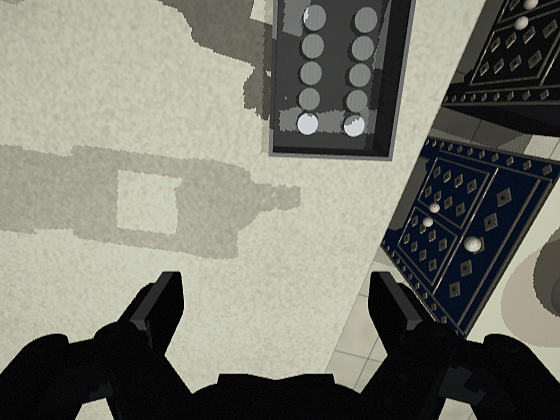

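The wooden block (top picture about (432,245), scene (156,180)) is the stand. The turquoise block (397,309) is the look-alike and I leave it alone. The near cam is at top (282,221) with its slot along x. The far cam is at (286,157).

```bash
cat > h.py <<'E'
from bench import ctrl
import cv2,numpy as np
from scipy.spatial.transform import Rotation as Ro
np.set_printoptions(precision=4,suppress=True)
def cam(n,st=None):
    c=ctrl.get_calibration(n);K=c["intrinsics"]
    if n=="wrist":
        st=st or ctrl.get_state()
        T=np.eye(4);T[:3,:3]=Ro.from_quat(st["tcp_rot"]).as_matrix();T[:3,3]=st["tool_pos"]
        W=T@c["T_tool_cam"];R=W[:3,:3].T;t=-R@W[:3,3]
    else: R,t=c["R"],c["t"]
    return K,R,t
def px2w(C,uv,z):
    K,R,t=C
    d=R.T@np.linalg.solve(K,np.array([uv[0],uv[1],1.]));o=-R.T@t
    return o+d*(z-o[2])/d[2]
def w2px(C,X):
    K,R,t=C;p=K@(R@np.array(X)+t);return p[:2]/p[2]
def crop(im,u,v,w,h,s,name):
    c=im[max(0,v-h):v+h,max(0,u-w):u+w];cv2.imwrite("pics/"+name+".png",cv2.resize(c,None,fx=s,fy=s,interpolation=cv2.INTER_CUBIC)[:,:,::-1])
E
python3 - <<'E'
from h import *
a=cv2.imread("pics/top0.png")[:,:,::-1];b=cv2.imread("pics/scene0.png")[:,:,::-1]
A=a[215:275,392:472];B=b[150:210,116:196];C=a[190:250,240:320]
f=lambda x:cv2.resize(x,(400,300),interpolation=cv2.INTER_CUBIC)
cv2.imwrite("pics/c1.png",np.vstack([np.hstack([f(A),f(B)]),np.hstack([f(C),f(b[190:250,255:335])])])[:,:,::-1])
T=cam("top");S=cam("scene")
for uv in [(405,245),(460,247),(432,245)]: print(uv,px2w(T,uv,.052))
print('cam',px2w(T,(282,221),.025),px2w(S,(293,222),.025),'far',px2w(T,(286,157),.025),px2w(S,(277,282),.025))
E
```

```text
(405, 245) [ 0.468  -0.2546  0.052 ]
(460, 247) [ 0.4659 -0.3926  0.052 ]
(432, 245) [ 0.4694 -0.3223  0.052 ]
cam [0.5242 0.0543 0.025 ] [0.5276 0.0547 0.025 ] far [0.6909 0.0474 0.025 ] [0.6925 0.0479 0.025 ]
```

View pics/c1.png

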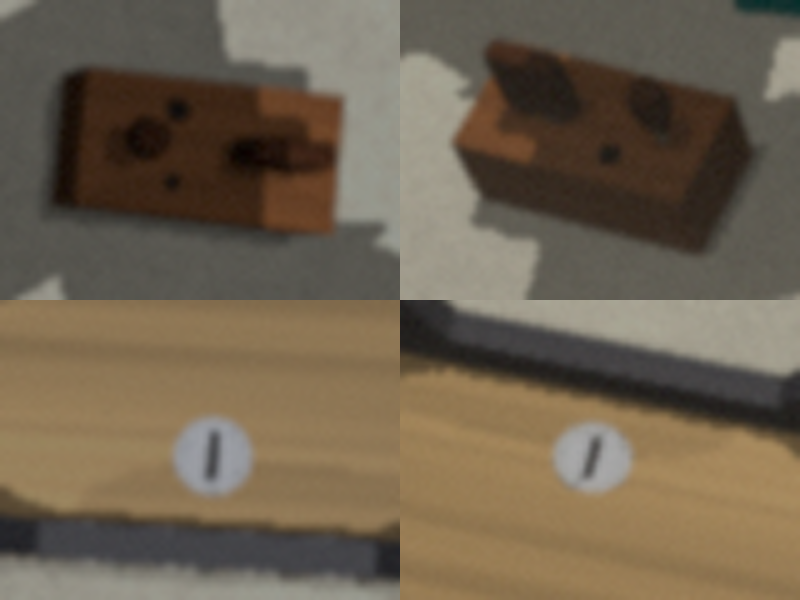

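```bash
cat >> h.py <<'E'
def down(yaw):
    x=np.array([np.cos(yaw),np.sin(yaw),0]);z=np.array([0,0,-1.]);return np.stack([x,np.cross(z,x),z],1)
def plan(pos,yaw,n,st=None,mm=1.):
    """n rows to reach pos/yaw; prints travel & rot, and predicted end"""
    st=st or ctrl.get_state();p=np.array(st["tool_pos"]);R=Ro.from_quat(st["tcp_rot"]).as_matrix()
    tr=[];ro=[]
    for k in range(n,0,-1):
        d=R.T@(np.array(pos)-p)*1000/k; r=Ro.from_matrix(R.T@down(yaw)).as_rotvec()/k
        d=np.round(d/mm)*mm; r=np.round(r,3)
        tr.append(d.tolist());ro.append(r.tolist())
        p=p+R@d/1000;R=R@Ro.from_rotvec(r).as_matrix()
    print("travel",[[round(x,2) for x in t] for t in tr]);print("rot",ro);print("end",p,"yaw",np.arctan2(R[1,0],R[0,0]))
def show():
    s=ctrl.get_state();R=Ro.from_quat(s["tcp_rot"]).as_matrix()
    print("t",s["clock"],"p",s["tool_pos"],"yaw",np.arctan2(R[1,0],R[0,0]),"tilt",R[:2,2],"F",s["ft_force"],"M",s["torque"],"open",s["opening"],"j6",s["joints"][5])
E
python3 - <<'E'
from h import *
T=cam("top")
q=[px2w(T,(392+u/5,215+v/5),.052) for u,v in [(88,68),(343,97),(333,234),(75,205)]]
q=np.array(q);print(q,q.mean(0))
l=((q[0]-q[1])+(q[3]-q[2]))/2;y=l/np.linalg.norm(l);print(np.linalg.norm(l),np.linalg.norm(q[0]-q[3]))
yaw=np.arctan2(y[1],y[0])-np.pi/2;print('stand yaw',yaw,'slot',q.mean(0)-.028*y)
s=q.mean(0)-.028*y
plan([s[0],s[1],.25],yaw,10)
E
```

```text
[[ 0.5094 -0.2662  0.052 ]
 [ 0.4975 -0.3944  0.052 ]
 [ 0.4289 -0.3886  0.052 ]
 [ 0.4407 -0.2596  0.052 ]] [ 0.4691 -0.3272  0.052 ]
0.129176856607896 0.06904775560859537
stand yaw -0.09213823797606824 slot [ 0.4665 -0.3551  0.052 ]
travel [[-15.0, -35.0, -2.0], [-11.0, -36.0, -2.0], [-7.0, -37.0, -2.0], [-2.0, -38.0, -2.0], [2.0, -38.0, -2.0], [7.0, -37.0, -2.0], [11.0, -36.0, -2.0], [16.0, -34.0, -2.0], [19.0, -32.0, -2.0], [23.0, -30.0, -1.0]]
rot [[-0.0, 0.0, -0.119], [-0.0, 0.0, -0.119], [-0.0, 0.0, -0.119], [-0.0, 0.0, -0.119], [-0.0, 0.0, -0.119], [-0.0, 0.0, -0.119], [-0.0, 0.0, -0.119], [-0.001, 0.0, -0.119], [-0.0, 0.0, -0.119], [-0.001, 0.001, -0.119]]
end [ 0.4662 -0.3549  0.2498] yaw -0.09198148499177433
```

Candidates for the driver are: the flat handle in the brown block (top (448,246)), the bradawl in the same block (top (421,243), round handle), and the handles in the turquoise block ((384,311) and (408,309)). I choose the flat dark handle in the wooden block. The close crop above shows it, and I'll check it again with the wrist camera.

>>> play_rows(hand=[1, 1, 1, 1, 1], travel=[[-15, -35, -2], [-11, -36, -2], [-7, -37, -2], [-2, -38, -2], [2, -38, -2]], rot=[[0, 0, -0.119], [0, 0, -0.119], [0, 0, -0.119], [0, 0, -0.119], [0, 0, -0.119]])

```text
clock: 0.78
tool_pos: [0.3228, -0.4731, 0.2387]
tcp_rot: [0.944, -0.331, -0.001, -0.002]
ft_force: [-0.3, -1.0, 0.7]
opening: 0.0853
```

>>> play_rows(hand=[1, 1, 1, 1, 1], travel=[[7, -37, -2], [11, -36, -2], [16, -34, -2], [19, -32, -2], [23, -30, -1]], rot=[[0, 0, -0.119], [0, 0, -0.119], [0, 0, -0.119], [0, 0, -0.119], [0, 0, -0.119]])

```text
clock: 1.4
tool_pos: [0.4679, -0.3438, 0.2472]
tcp_rot: [1.0, -0.029, -0.001, -0.003]
ft_force: [0.6, -1.0, -0.1]
opening: 0.0852
```

```bash
cat > w.py <<'E'
import sys
from h import *
show();st=ctrl.get_state();im=ctrl.snapshot("wrist");n=sys.argv[1]
cv2.imwrite(f"pics/{n}.png",im[:,:,::-1]);np.savez(f"pics/{n}.npz",p=st["tool_pos"],q=st["tcp_rot"])
E
python3 w.py w1
```

```text
t 1.4 p [ 0.4679 -0.3438  0.2472] yaw -0.05889192306296979 tilt [-0.0025  0.0064] F [ 0.6279 -1.0356 -0.0765] M [-0.0224 -0.0442  0.0057] open 0.08518568597231002 j6 -0.7695465822571658
```

View pics/w1.png

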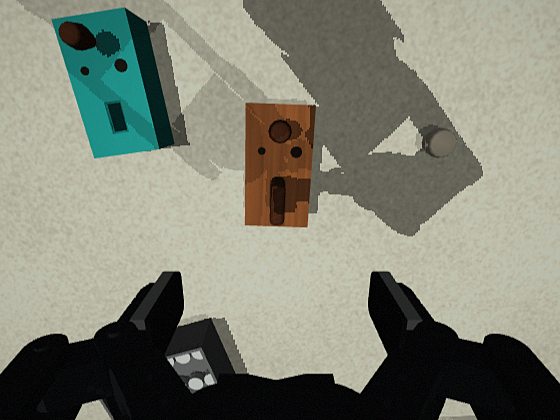

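```bash
python3 - <<'E'
from h import *
im=cv2.imread("pics/w1.png")[:,:,::-1]
crop(im,280,165,50,70,5,"w1c")
E
```

```text
(no output)
```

View pics/w1c.png

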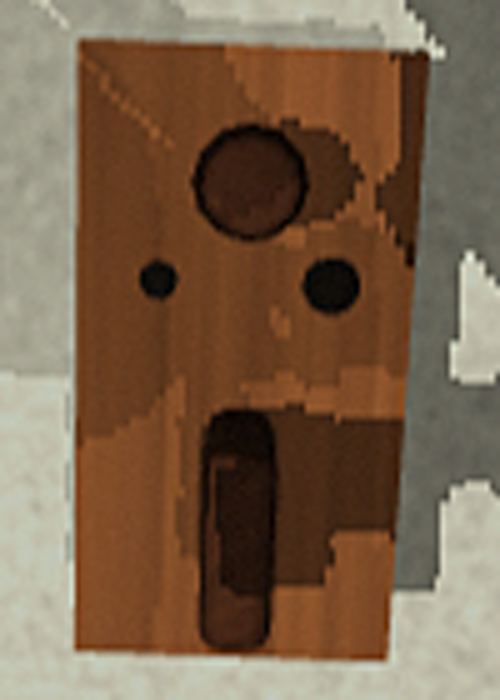

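```bash
cat >> h.py <<'E'
def wcam(n):
    d=np.load(f"pics/{n}.npz");return cam("wrist",dict(tool_pos=d["p"],tcp_rot=d["q"]))
def fitrect(q):
    q=np.array(q);l=((q[0]-q[1])+(q[3]-q[2]))/2
    return q.mean(0),np.linalg.norm(l),np.linalg.norm(q[0]-q[3]),np.arctan2(l[1],l[0])
E
python3 - <<'E'
from h import *
C=wcam("w1")
q=[px2w(C,(230+u/5,95+v/5),.052) for u,v in [(80,40),(77,650),(387,660),(428,52)]]
c,L,W,a=fitrect(q);print('stand',c,L,W,a-np.pi/2,'slot',c-.028*np.array([np.cos(a),np.sin(a),0]))
h=[px2w(C,(230+u/5,95+v/5),.098) for u,v in [(205,455),(202,648),(270,648),(273,455)]]
print('handle',fitrect(h), fitrect(h)[3]-np.pi/2)
plan([*fitrect(h)[0][:2],.14],a-np.pi/2,5)
E
```

```text
stand [ 0.4719 -0.326   0.052 ] 0.12945362456820803 0.06944771648279044 -0.09195723637110076 slot [ 0.4693 -0.3539  0.052 ]
handle (array([ 0.4691, -0.353 ,  0.098 ]), np.float64(0.03817910624065358), np.float64(0.012643934373674408), np.float64(1.4988968169574552)) -0.07189950983744131
travel [[-0.0, 3.0, 21.0], [-0.0, 3.0, 22.0], [-0.0, 3.0, 21.0], [-1.0, 2.0, 22.0], [-0.0, 2.0, 21.0]]
rot [[-0.002, 0.0, 0.008], [-0.002, 0.0, 0.008], [-0.002, 0.0, 0.008], [-0.002, 0.0, 0.007], [-0.001, 0.0, 0.008]]
end [ 0.4692 -0.3526  0.1402] yaw -0.0922201611107823
```

>>> play_rows(hand=[1, 1, 1, 1, 1], travel=[[0, 3, 30], [0, 3, 30], [0, 3, 26], [-1, 2, 22], [0, 1, 0]], rot=[[-0.002, 0, 0.008], [-0.002, 0, 0.008], [-0.002, 0, 0.008], [0, 0, 0], [0, 0, 0]])

```text
clock: 2.08
tool_pos: [0.4706, -0.3501, 0.136]
tcp_rot: [0.999, -0.037, 0.0, -0.001]
ft_force: [0.3, 0.2, 0.1]
opening: 0.0853
```

```bash
python3 w.py w2; python3 - <<'E'
from h import *
plan([.4691,-.353,.060],-.085,4)
C=wcam("w2")
for z in(.098,.052): print(w2px(C,[.4691,-.353,z]))
E
```

```text
t 2.075 p [ 0.4706 -0.3501  0.136 ] yaw -0.07500510541419429 tilt [0.0002 0.0029] F [0.3032 0.1667 0.0605] M [ 0.042  -0.0036  0.0518] open 0.08532659619640688 j6 -0.7576361041038736
travel [[-1.0, 1.0, 19.0], [-0.0, 0.0, 19.0], [-1.0, 1.0, 20.0], [-0.0, 0.0, 19.0]]
rot [[-0.0, -0.001, 0.003], [-0.0, -0.0, 0.002], [-0.0, -0.001, 0.003], [-0.001, -0.0, 0.002]]
end [ 0.4693 -0.3527  0.0602] yaw -0.08491649934094875
[272.9245 248.0573]
[273.3703 222.5269]
```

View pics/w2.png

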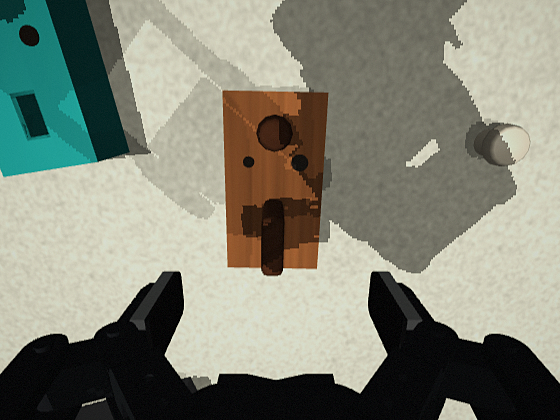

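>>> play_rows(hand=[1, 1, 1, 1, 1], travel=[[-1, 1, 22], [-1, 1, 22], [0, 1, 20], [0, 0, 10], [0, 0, 0]], rot=[[0, 0, 0.005], [0, 0, 0.005], [0, 0, 0], [0, 0, 0], [0, 0, 0]])

```text
clock: 2.75
tool_pos: [0.4732, -0.3583, 0.0679]
tcp_rot: [0.999, -0.043, 0.006, 0.004]
ft_force: [-0.2, 0.6, -1.0]
opening: 0.0853
```

```bash
python3 w.py w3;
```

```text
t 2.75 p [ 0.4732 -0.3583  0.0679] yaw -0.08597717073957295 tilt [ 0.0113 -0.0091] F [-0.2177  0.6024 -0.9547] M [-0.0137 -0.0281  0.0201] open 0.08530490883593361 j6 -0.7535609353160313
```

View pics/w3.png

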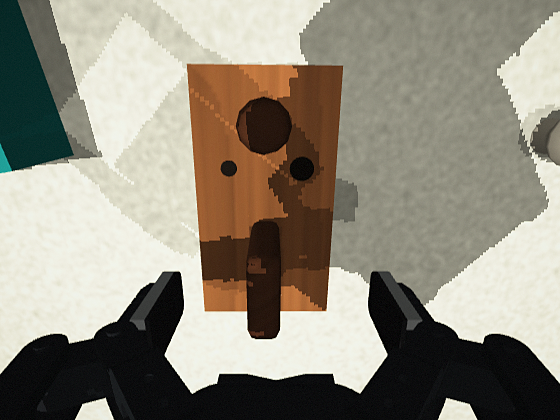

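```bash
python3 - <<'E'
from h import *
C=wcam("w3")
h=[px2w(C,uv,.098) for uv in [(249,262),(247,336),(279,336),(280,262)]]
print(fitrect(h),fitrect(h)[3]-np.pi/2)
plan([.4691,-.353,.060],-.085,2)
E
```

```text
(array([ 0.4688, -0.3528,  0.098 ]), np.float64(0.0347643172807832), np.float64(0.01201687762089525), np.float64(1.455849710290832)) -0.11494661650406446
travel [[-2.0, -3.0, 4.0], [-3.0, -2.0, 4.0]]
rot [[0.004, -0.006, -0.001], [0.005, -0.007, -0.0]]
end [ 0.469  -0.3532  0.0602] yaw -0.08500538829197214
```

>>> play_rows(hand=[1, 1, 1, 1], travel=[[-2, -3, 4], [-2, -2, 4], [0, 0, 0], [0, 0, 0]], rot=[[0.004, -0.006, 0], [0.005, -0.005, 0], [0, 0, 0], [0, 0, 0]])

```text
clock: 3.3
tool_pos: [0.4708, -0.3537, 0.0619]
tcp_rot: [0.999, -0.043, 0.002, 0.001]
ft_force: [-0.0, 0.6, -0.1]
opening: 0.0854
```

```bash
python3 - <<'E'
from h import *
show();plan([.469,-.353,.060],-.088,1)
E
```

```text
t 3.3 p [ 0.4708 -0.3537  0.0619] yaw -0.08565712484901056 tilt [ 0.0037 -0.0022] F [-0.0369  0.5581 -0.075 ] M [-0.0087 -0.014  -0.0006] open 0.08536912715601795 j6 -0.7502544207197714
travel [[-2.0, -1.0, 2.0]]
rot [[0.002, -0.004, 0.002]]
end [ 0.4689 -0.3526  0.0599] yaw -0.08766064359577126
```

>>> play_rows(hand=[1, 0, -1, -1, -1], travel=[[-2, -1, 2], [0, 0, 0], [0, 0, 0], [0, 0, 0], [0, 0, 0]], rot=[[0.002, -0.004, 0.002], [0, 0, 0], [0, 0, 0], [0, 0, 0], [0, 0, 0]])

```text
clock: 3.92
tool_pos: [0.4689, -0.3526, 0.06]
tcp_rot: [0.999, -0.044, -0.0, -0.0]
ft_force: [0.6, 0.7, 3.5]
opening: 0.0133
```

>>> play_rows(hand=[-1, -1, -1], travel=[[0, 0, 0], [0, 0, 0], [0, 0, 0]], rot=[[0, 0, 0], [0, 0, 0], [0, 0, 0]])

```text
clock: 4.3
tool_pos: [0.469, -0.3527, 0.06]
tcp_rot: [0.999, -0.044, -0.0, 0.0]
ft_force: [-0.5, 0.4, 0.2]
opening: 0.0134
```

```bash
python3 w.py w4;
```

```text
t 4.3 p [ 0.469  -0.3527  0.06  ] yaw -0.08785368978530825 tilt [-0. -0.] F [-0.4519  0.4214  0.1825] M [-0.0554 -0.0462  0.0028] open 0.013438467689167573 j6 -0.7472406327091015
```

View pics/w4.png

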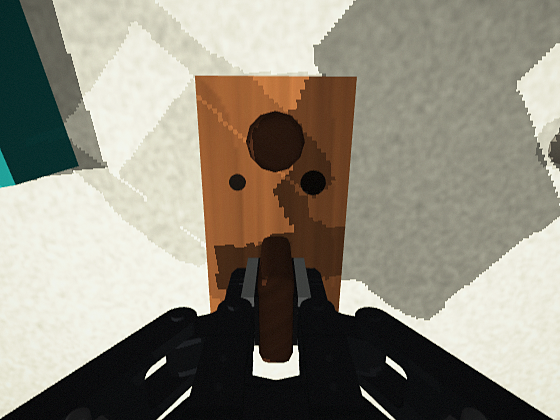

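```bash
python3 - <<'E'
from h import *
T=cam("top")
a=px2w(T,(240+214/5,190+432/5),.025);b=px2w(T,(240+211/5,190+480/5),.025);d=a-b
print("slot",a,b,np.arctan2(d[1],d[0]),np.linalg.norm(d))
E
```

```text
slot [0.3832 0.0494 0.025 ] [0.3591 0.0504 0.025 ] -0.042084628680059404 0.024202989958698174
```

>>> play_rows(hand=[-1, -1, -1, -1, -1], travel=[[0, 0, -15], [0, 0, -25], [0, 0, -35], [0, 0, -35], [0, 0, -30]], rot=[[0, 0, 0], [0, 0, 0], [0, 0, 0], [0, 0, 0], [0, 0, 0]])

```text
clock: 4.97
tool_pos: [0.4672, -0.3509, 0.204]
tcp_rot: [0.999, -0.044, -0.003, -0.003]
ft_force: [1.1, -0.4, -1.4]
opening: 0.0135
```

```bash
python3 - <<'E'
from h import *
show()
plan([.512,.054,.19],1.57-.03,12)
E
```

```text
t 4.975 p [ 0.4672 -0.3509  0.204 ] yaw -0.08793525376883936 tilt [-0.0049  0.0053] F [ 1.0547 -0.39   -1.428 ] M [-0.0333 -0.0013 -0.0551] open 0.013451813089527979 j6 -0.7471956057416659
travel [[1.0, -34.0, 1.0], [5.0, -34.0, 1.0], [10.0, -32.0, 1.0], [14.0, -31.0, 1.0], [18.0, -29.0, 1.0], [22.0, -26.0, 1.0], [25.0, -23.0, 1.0], [28.0, -19.0, 1.0], [30.0, -15.0, 2.0], [32.0, -11.0, 1.0], [33.0, -6.0, 2.0], [34.0, -1.0, 1.0]]
rot [[-0.001, 0.0, -0.136], [-0.001, 0.0, -0.136], [-0.001, 0.0, -0.136], [-0.001, 0.0, -0.136], [-0.001, 0.0, -0.135], [-0.001, 0.0, -0.136], [-0.0, 0.0, -0.135], [-0.001, 0.0, -0.136], [-0.0, 0.0, -0.135], [-0.001, 0.0, -0.136], [-0.001, 0.001, -0.135], [-0.0, 0.001, -0.136]]
end [0.5124 0.0534 0.1903] yaw 1.5400651290891234
```

>>> play_rows(hand=[-1, -1, -1, -1, -1], travel=[[1, -34, 1], [5, -34, 1], [10, -32, 1], [14, -31, 1], [18, -29, 1]], rot=[[0, 0, -0.136], [0, 0, -0.136], [0, 0, -0.136], [0, 0, -0.136], [0, 0, -0.136]])

```text
clock: 5.6
tool_pos: [0.4862, -0.1815, 0.2072]
tcp_rot: [0.954, 0.3, 0.002, 0.003]
ft_force: [0.9, 0.0, -1.7]
opening: 0.0134
```

>>> play_rows(hand=[-1, -1, -1, -1, -1], travel=[[22, -26, 1], [25, -23, 1], [28, -19, 1], [30, -15, 1], [32, -11, 1]], rot=[[0, 0, -0.136], [0, 0, -0.136], [0, 0, -0.136], [0, 0, -0.136], [0, 0, -0.136]])

```text
clock: 6.22
tool_pos: [0.4992, -0.0069, 0.2058]
tcp_rot: [0.792, 0.61, 0.002, 0.006]
ft_force: [0.6, 0.1, -1.4]
opening: 0.0136
```

```bash
python3 - <<'E'
from h import *
show()
plan([.512,.054,.16],1.57-.04,4)
E
```

```text
t 6.225 p [ 0.4992 -0.0069  0.2058] yaw 1.3119807117353368 tilt [ 0.0101 -0.0064] F [ 0.5912  0.0713 -1.3847] M [0.0247 0.0572 0.0196] open 0.013641898378149935 j6 -1.5449924825392025
travel [[16.0, -1.0, 11.0], [15.0, -0.0, 12.0], [16.0, 1.0, 11.0], [15.0, 2.0, 12.0]]
rot [[0.003, 0.001, -0.054], [0.003, 0.001, -0.055], [0.002, 0.001, -0.054], [0.003, 0.002, -0.055]]
end [0.5124 0.0538 0.1596] yaw 1.530000135383245
```

>>> play_rows(hand=[-1, -1, -1, -1, -1], travel=[[16, -1, 11], [15, 0, 12], [14, 1, 11], [8, 2, 8], [0, 0, 0]], rot=[[0.003, 0.001, -0.054], [0.003, 0.001, -0.055], [0.002, 0.001, -0.054], [0, 0.001, -0.02], [0, 0, 0]])

```text
clock: 6.85
tool_pos: [0.5118, 0.0475, 0.161]
tcp_rot: [0.73, 0.683, 0.0, 0.001]
ft_force: [0.4, 0.8, -1.4]
opening: 0.0133
```

```bash
python3 w.py w5
```

```text
t 6.85 p [0.5118 0.0475 0.161 ] yaw 1.5046343146980539 tilt [ 0.0019 -0.0018] F [ 0.4317  0.8173 -1.3741] M [-0.0117  0.02   -0.0206] open 0.013322567863806358 j6 -1.627454585054475
```

View pics/w5.png

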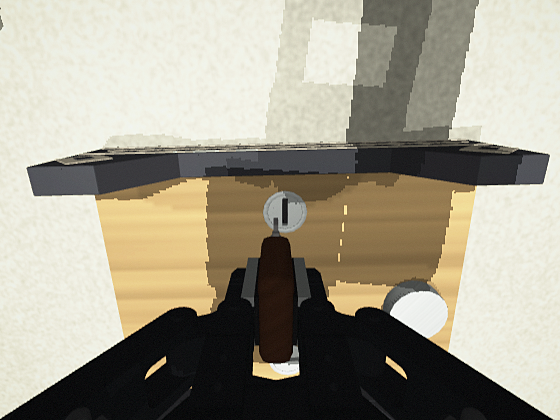

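```bash
python3 - <<'E'
from h import *
im=cv2.imread("pics/w5.png")[:,:,::-1]
crop(im,283,220,35,30,10,"w5c")
C=wcam("w5");print(w2px(C,[.512,.0475,.103]))
E
```

```text
[275.026  230.3319]
```

View pics/w5c.png

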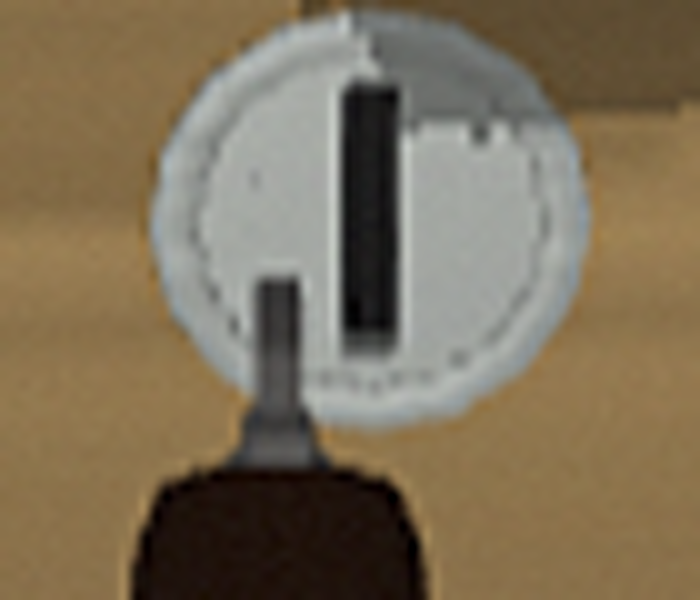

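```bash
python3 - <<'E'
from h import *
C=wcam("w5");d=np.load("pics/w5.npz");R=Ro.from_quat(d["q"]).as_matrix();p=d["p"]
print("tip edge pred",w2px(C,p+R@[0,-.011,.058]),"seen 275.8,217.8")
a=px2w(C,(248+37.1,190+8.5),.025);b=px2w(C,(248+36.9,190+35),.025);v=b-a
ang=np.arctan2(v[1],v[0]);print("slot",a,b,(a+b)/2,np.linalg.norm(v),"ang",ang,"disc",px2w(C,(285,211.8),.025))
E
```

```text
tip edge pred [274.9116 214.6813] seen 275.8,217.8
slot [0.5127 0.0563 0.025 ] [0.5381 0.0546 0.025 ] [0.5254 0.0555 0.025 ] 0.02542965565485649 ang -0.06415530686262823 disc [0.5253 0.0555 0.025 ]
```

```bash
python3 - <<'E'
from h import *
plan([.5235,.055,.096],1.507,4)
E
```

```text
travel [[2.0, 3.0, 16.0], [2.0, 3.0, 16.0], [2.0, 2.0, 17.0], [3.0, 3.0, 16.0]]
rot [[0.001, 0.0, -0.001], [0.001, 0.001, -0.001], [0.0, 0.0, -0.0], [0.001, 0.001, -0.001]]
end [0.5236 0.0554 0.0964] yaw 1.5072236559105436
```

>>> play_rows(hand=[-1, -1, -1, -1, -1], travel=[[2, 3, 16], [2, 3, 16], [2, 2, 17], [2, 2, 10], [0, 0, 0]], rot=[[0.001, 0, 0], [0.001, 0, 0], [0, 0, 0], [0, 0, 0], [0, 0, 0]])

```text
clock: 7.52
tool_pos: [0.5239, 0.0532, 0.0981]
tcp_rot: [0.731, 0.682, -0.001, 0.001]
ft_force: [-0.5, 0.3, -1.1]
opening: 0.0138
```

```bash
python3 - <<'E'
from h import *
show()
plan([.5235,.055,.096],1.507,1)
E
```

```text
t 7.525 p [0.5239 0.0532 0.0981] yaw 1.5011518081893958 tilt [ 0.0007 -0.0023] F [-0.5337  0.3404 -1.0748] M [ 0.0284 -0.0409 -0.017 ] open 0.013769128888103135 j6 -1.6088151114232094
travel [[2.0, -1.0, 2.0]]
rot [[0.001, 0.002, -0.006]]
end [0.5231 0.0552 0.0961] yaw 1.5071525406111306
```

>>> play_rows(hand=[-1, -1], travel=[[2, 0, 2], [0, 0, 0]], rot=[[0.001, 0.002, -0.006], [0, 0, 0]])

```text
clock: 7.78
tool_pos: [0.5244, 0.0551, 0.0963]
tcp_rot: [0.729, 0.684, 0.0, 0.0]
ft_force: [0.5, -0.3, -0.8]
opening: 0.0133
```

```bash
python3 w.py w6;python3 - <<'E'
from h import *
im=cv2.imread("pics/w6.png")[:,:,::-1]
crop(im,283,220,40,35,10,"w6c")
C=wcam("w6");d=np.load("pics/w6.npz");R=Ro.from_quat(d["q"]).as_matrix();p=d["p"]
print("tip edge pred",w2px(C,p+R@[0,-.011,.058]),"slot end",w2px(C,[.5127,.0563,.025]),w2px(C,[.5253,.0555,.025]))
E
```

```text
t 7.775 p [0.5244 0.0551 0.0963] yaw 1.5074754109081714 tilt [ 0.0006 -0.0002] F [ 0.4674 -0.3198 -0.7863] M [ 0.0506  0.0097 -0.0474] open 0.01331222014869909 j6 -1.6145586468369126
tip edge pred [274.9115 214.6811] slot end [275.5534 207.4432] [275.5509 224.4373]
```

View pics/w6c.png

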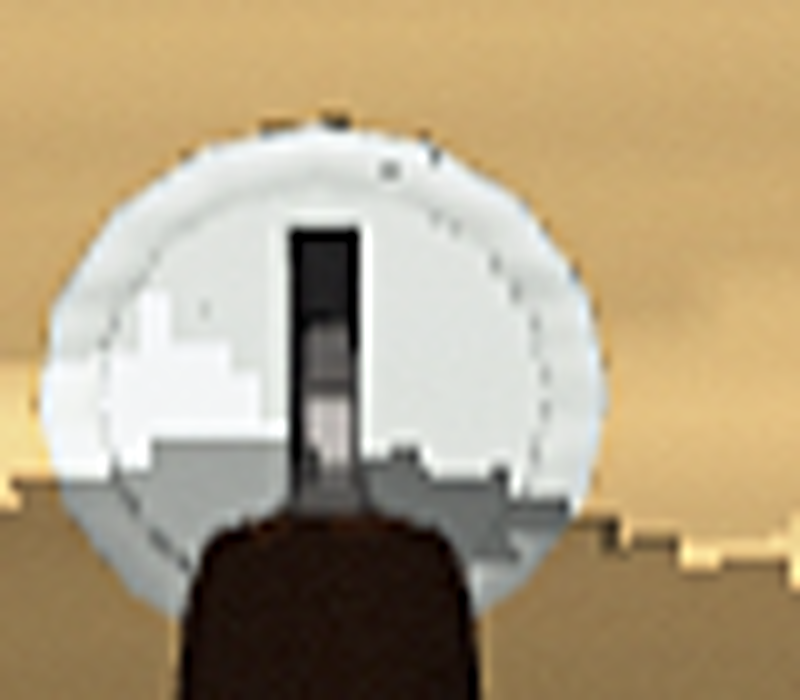

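>>> play_rows(hand=[-1, -1, -1, -1, -1], travel=[[0, -1, 3], [0, 0, 3], [0, 0, 3], [0, 0, 0], [0, 0, 0]], rot=[[0, 0, 0], [0, 0, 0], [0, 0, 0], [0, 0, 0], [0, 0, 0]])

```text
clock: 8.45
tool_pos: [0.5239, 0.0551, 0.0877]
tcp_rot: [0.729, 0.684, 0.001, 0.001]
ft_force: [0.0, 0.2, -1.3]
opening: 0.0135
```

```bash
python3 w.py w7;python3 - <<'E'
from h import *
im=cv2.imread("pics/w7.png")[:,:,::-1]
crop(im,283,220,40,35,10,"w7c")
plan([.5237,.055,.0865],1.507,1,mm=.1)
E
```

```text
t 8.45 p [0.5239 0.0551 0.0877] yaw 1.5074070124513521 tilt [ 0.0028 -0.0005] F [ 0.024   0.2406 -1.2535] M [-0.0332 -0.019   0.0161] open 0.013544652052879844 j6 -1.6145860106301735
travel [[-0.1, -0.2, 1.1]]
rot [[0.003, 0.0, 0.0]]
end [0.5237 0.055  0.0865] yaw 1.5073998614831745
```

View pics/w7c.png

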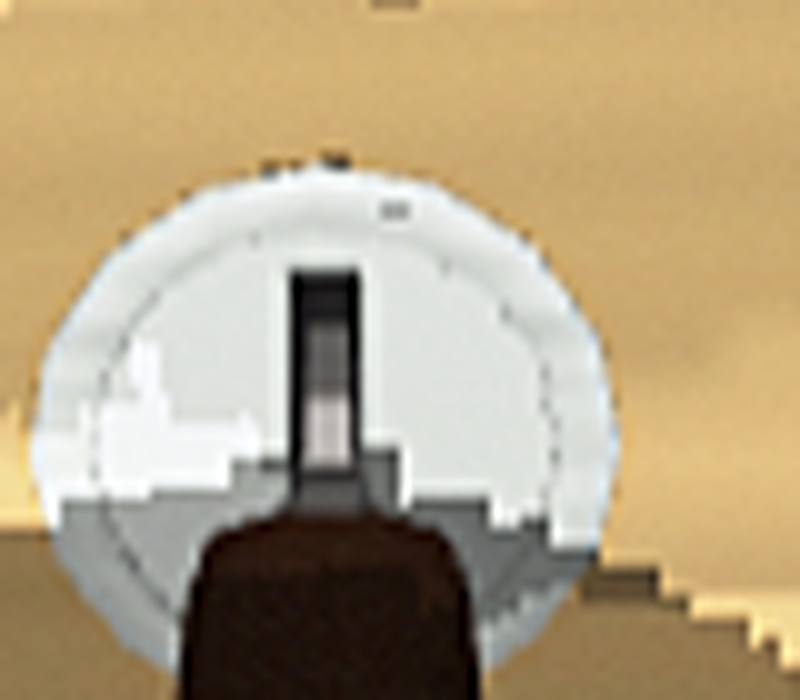

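>>> play_rows(hand=[-1, -1, -1, -1, -1], travel=[[-0.2, 0, 3], [0, 0, 3], [0, 0, 2], [0, 0, 0], [0, 0, 0]], rot=[[0.002, 0, 0], [0, 0, 0], [0, 0, 0], [0, 0, 0], [0, 0, 0]])

```text
clock: 9.12
tool_pos: [0.5239, 0.0549, 0.079]
tcp_rot: [0.729, 0.684, 0.0, 0.0]
ft_force: [0.8, -1.2, -0.9]
opening: 0.0133
```

```bash
python3 w.py w8;python3 - <<'E'
from h import *
im=cv2.imread("pics/w8.png")[:,:,::-1]
crop(im,283,220,40,35,10,"w8c")
plan([.5237,.055,.0775],1.507,1,mm=.1)
E
```

```text
t 9.125 p [0.5239 0.0549 0.079 ] yaw 1.5074197305357675 tilt [ 0.0005 -0.0004] F [ 0.824  -1.2078 -0.8794] M [-0.0066 -0.088   0.0233] open 0.013294159977145868 j6 -1.6147985688857982
travel [[0.1, -0.3, 1.6]]
rot [[0.001, 0.0, 0.0]]
end [0.5237 0.055  0.0775] yaw 1.5074029624780216
```

View pics/w8c.png

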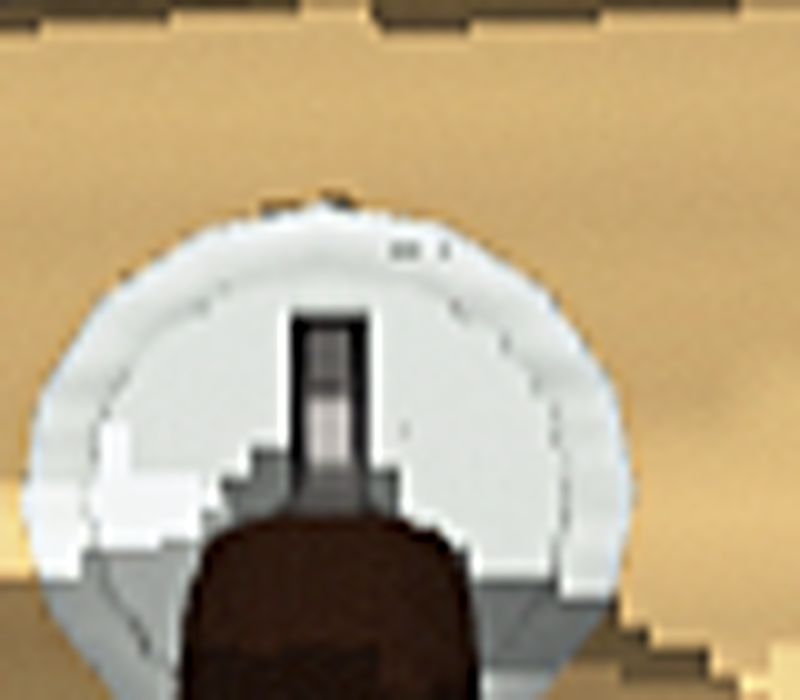

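>>> play_rows(hand=[-1, -1, -1], travel=[[0, 0, 2], [0, 0, 0], [0, 0, 0]], rot=[[0, 0, 0], [0, 0, 0], [0, 0, 0]])

```text
clock: 9.55
tool_pos: [0.524, 0.0549, 0.077]
tcp_rot: [0.729, 0.684, 0.0, 0.0]
ft_force: [1.0, -0.3, -1.3]
opening: 0.0135
```

```bash
cat >> h.py <<'E'
Y0=1.5074
def tq():
    s=ctrl.get_state();R=Ro.from_quat(s["tcp_rot"]).as_matrix();yaw=np.arctan2(R[1,0],R[0,0])
    print(f"t {s['clock']:.2f} turn {Y0-yaw:.4f} p",s["tool_pos"],"tilt",R[:2,2],"F",s["ft_force"],f"Mz {s['torque'][2]:.3f} tau6 {s['tau'][5]:.4f} tau1 {s['tau'][0]:.3f} qv6 {s['qvel'][5]:.3f}")
    return yaw
def tcp_at(turn,z=.0775,A=(.5249,.055),d=.001):
    y=Y0-turn;return [A[0]-d*np.sin(y),A[1]+d*np.cos(y),z]
def turn(t,n): plan(tcp_at(t),Y0-t,n,mm=.1)
E
python3 - <<'E'
from h import *
for i in range(5): tq();ctrl.snapshot("wrist")
tq();turn(.35,3)
E
```

```text
t 9.55 turn -0.0001 p [0.524  0.0549 0.077 ] tilt [ 0.0008 -0.0004] F [ 0.9975 -0.2822 -1.2589] Mz -0.001 tau6 0.0000 tau1 0.001 qv6 0.001
t 9.60 turn -0.0000 p [0.524  0.0549 0.077 ] tilt [ 0.0008 -0.0004] F [ 0.0635  0.8888 -1.4363] Mz 0.035 tau6 0.0000 tau1 -0.004 qv6 -0.000
t 9.65 turn -0.0000 p [0.524  0.0549 0.077 ] tilt [ 0.0008 -0.0004] F [-0.2807  0.5367 -0.0605] Mz 0.027 tau6 0.0000 tau1 -0.003 qv6 0.000
t 9.70 turn -0.0000 p [0.5241 0.0549 0.0771] tilt [ 0.0009 -0.0004] F [-0.4321 -0.1739 -1.6641] Mz -0.039 tau6 -0.0000 tau1 -0.001 qv6 -0.000
t 9.75 turn -0.0000 p [0.5241 0.0549 0.0771] tilt [ 0.0009 -0.0004] F [-0.0266 -0.284  -1.7418] Mz -0.080 tau6 -0.0000 tau1 -0.000 qv6 -0.000
t 9.80 turn -0.0000 p [0.524  0.0549 0.0771] tilt [ 0.0009 -0.0004] F [-0.224   0.0226 -1.1216] Mz -0.004 tau6 0.0000 tau1 0.000 qv6 -0.001
travel [[0.2, -0.0, -0.1], [0.2, -0.1, -0.2], [0.1, -0.0, -0.1]]
rot [[0.0, 0.0, 0.117], [0.0, 0.0, 0.117], [0.001, 0.0, 0.116]]
end [0.524  0.0554 0.0775] yaw 1.1574162147632971
```

>>> play_rows(hand=[-1, -1, -1], travel=[[0.2, 0, 0], [0.2, 0, 0], [0.1, 0, 0]], rot=[[0, 0, 0.117], [0, 0, 0.117], [0, 0, 0.117]])

```text
clock: 10.18
tool_pos: [0.5241, 0.0552, 0.0771]
tcp_rot: [0.84, 0.543, 0.0, 0.001]
ft_force: [-0.1, 0.2, -2.1]
opening: 0.0133
```

```bash
python3 - <<'E'
from h import *
tq();turn(.65,3)
E
```

```text
t 10.18 turn 0.3603 p [0.5241 0.0552 0.0771] tilt [ 0.0009 -0.001 ] F [-0.1158  0.2057 -2.0986] Mz 0.140 tau6 -0.4882 tau1 -0.231 qv6 0.954
travel [[0.1, -0.1, -0.1], [0.2, -0.1, -0.2], [0.1, -0.0, -0.1]]
rot [[0.0, 0.0, 0.097], [0.001, 0.0, 0.096], [0.0, 0.0, 0.097]]
end [0.5242 0.0556 0.0775] yaw 0.8570510277548187
```

>>> play_rows(hand=[-1, -1, -1, -1], travel=[[0.1, 0, 0], [0.2, 0, 0], [0, 0, 0], [0, 0, 0]], rot=[[0, 0, 0.09], [0, 0, 0.09], [0, 0, 0.06], [0, 0, 0]])

```text
clock: 10.68
tool_pos: [0.5243, 0.0554, 0.0771]
tcp_rot: [0.9, 0.436, 0.0, 0.001]
ft_force: [0.1, -0.5, -1.3]
opening: 0.0136
```

```bash
python3 w.py w9; python3 - <<'E'
from h import *
tq()
for i in range(3):ctrl.snapshot("wrist");tq()
im=cv2.imread("pics/w9.png")[:,:,::-1]
crop(im,275,210,80,60,5,"w9c")
E
```

```text
t 10.675 p [0.5243 0.0554 0.0771] yaw 0.901829579735496 tilt [ 0.001  -0.0018] F [ 0.1469 -0.468  -1.2913] M [0.0301 0.0297 0.1111] open 0.013551527315720324 j6 -1.0057596660485082
t 10.72 turn 0.6054 p [0.5243 0.0554 0.0771] tilt [ 0.001  -0.0018] F [-0.3967  0.0229 -2.3818] Mz 0.058 tau6 0.1020 tau1 -0.110 qv6 -0.003
t 10.78 turn 0.6054 p [0.5243 0.0554 0.0771] tilt [ 0.001  -0.0018] F [-0.4786  0.3865 -1.4059] Mz 0.042 tau6 0.0839 tau1 -0.110 qv6 0.002
t 10.82 turn 0.6056 p [0.5243 0.0554 0.0771] tilt [ 0.001  -0.0018] F [-0.7968 -0.0965 -1.8267] Mz 0.049 tau6 0.0764 tau1 -0.118 qv6 0.005
t 10.88 turn 0.6058 p [0.5243 0.0554 0.0771] tilt [ 0.001  -0.0018] F [ 0.4188  0.5473 -2.123 ] Mz 0.093 tau6 0.0756 tau1 -0.127 qv6 0.003
```

View pics/w9c.png

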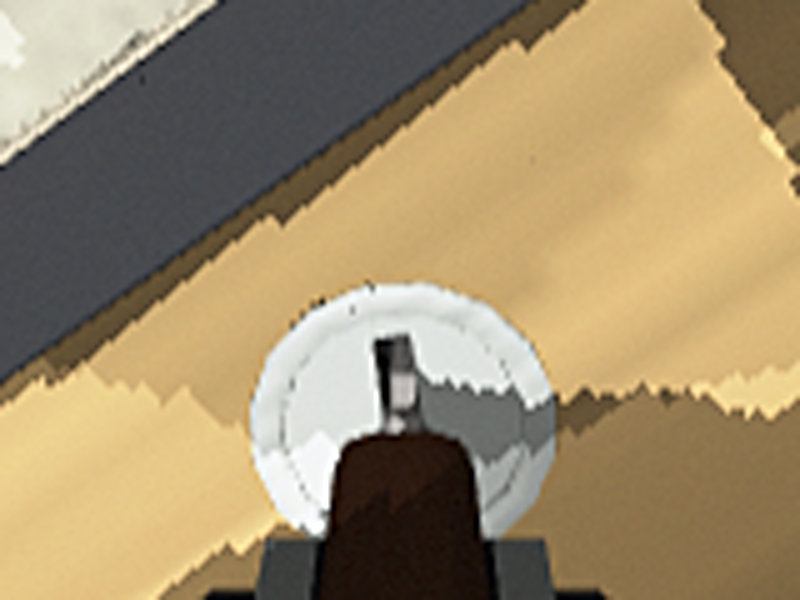

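>>> play_rows(hand=[-1, -1, -1, -1], travel=[[0, 0, 0], [0, 0, 0], [0, 0, 0], [0, 0, 0]], rot=[[0, 0, 0.03], [0, 0, 0.03], [0, 0, 0.03], [0, 0, 0.03]])

```text
clock: 11.38
tool_pos: [0.5244, 0.0554, 0.0771]
tcp_rot: [0.926, 0.378, 0.0, 0.001]
ft_force: [0.8, 0.3, -0.9]
opening: 0.0133
```

```bash
python3 - <<'E'
from h import *
tq();
for i in range(2):ctrl.snapshot("wrist");tq()
E
```

```text
t 11.38 turn 0.7330 p [0.5244 0.0554 0.0771] tilt [ 0.0011 -0.0017] F [ 0.8326  0.2802 -0.893 ] Mz 0.109 tau6 -0.0638 tau1 -0.223 qv6 0.254
t 11.43 turn 0.7336 p [0.5244 0.0554 0.0771] tilt [ 0.0011 -0.0017] F [ 0.1829  0.6122 -1.5807] Mz 0.112 tau6 0.1316 tau1 -0.190 qv6 -0.053
t 11.47 turn 0.7317 p [0.5244 0.0554 0.0771] tilt [ 0.0012 -0.0017] F [ 0.1593 -0.1822 -1.2424] Mz 0.089 tau6 0.1727 tau1 -0.183 qv6 -0.021
```

>>> play_rows(hand=[-1, -1, -1, -1], travel=[[0.1, 0, 0], [0, 0, 0], [0.1, 0, 0], [0, 0, 0]], rot=[[0, 0, 0.03], [0, 0, 0.03], [0, 0, 0.03], [0, 0, 0.03]])

```text
clock: 11.98
tool_pos: [0.5245, 0.0554, 0.0771]
tcp_rot: [0.948, 0.318, 0.0, 0.001]
ft_force: [-0.0, 0.4, -2.1]
opening: 0.0132
```

```bash
python3 - <<'E'
from h import *
tq();
for i in range(2):ctrl.snapshot("wrist");tq()
E
```

```text
t 11.97 turn 0.8597 p [0.5245 0.0554 0.0771] tilt [ 0.001  -0.0019] F [-0.0009  0.4348 -2.0774] Mz 0.070 tau6 -0.0637 tau1 -0.171 qv6 0.254
t 12.03 turn 0.8602 p [0.5245 0.0555 0.0771] tilt [ 0.0011 -0.0019] F [ 1.0352 -0.0893 -1.8982] Mz 0.094 tau6 0.1320 tau1 -0.116 qv6 -0.054
t 12.07 turn 0.8584 p [0.5244 0.0555 0.0771] tilt [ 0.001  -0.0019] F [ 0.1944 -0.7029 -0.7516] Mz 0.035 tau6 0.1730 tau1 -0.100 qv6 -0.022
```

>>> play_rows(hand=[-1, -1, -1, -1], travel=[[0.1, 0, 0], [0, 0, 0], [0.1, 0, 0], [0, 0, 0]], rot=[[0, 0, 0.03], [0, 0, 0.03], [0, 0, 0.03], [0, 0, 0.03]])

```text
clock: 12.58
tool_pos: [0.5246, 0.0555, 0.0771]
tcp_rot: [0.966, 0.258, 0.0, 0.001]
ft_force: [0.3, 0.7, -1.9]
opening: 0.0135
```

```bash
python3 - <<'E'
from h import *
tq();
for i in range(2):ctrl.snapshot("wrist");tq()
E
```

```text
t 12.57 turn 0.9862 p [0.5246 0.0555 0.0771] tilt [ 0.0008 -0.002 ] F [ 0.2547  0.6734 -1.8835] Mz 0.111 tau6 -0.0638 tau1 -0.096 qv6 0.253
t 12.62 turn 0.9868 p [0.5246 0.0555 0.0771] tilt [ 0.0008 -0.002 ] F [ 0.3148  0.3523 -1.8579] Mz 0.079 tau6 0.1319 tau1 -0.048 qv6 -0.053
t 12.68 turn 0.9850 p [0.5246 0.0555 0.0771] tilt [ 0.0008 -0.002 ] F [ 0.6081 -0.7484 -1.7127] Mz 0.070 tau6 0.1729 tau1 -0.034 qv6 -0.022
```

>>> play_rows(hand=[-1, -1, -1, -1], travel=[[0.1, 0, 0], [0, 0, 0], [0.1, 0, 0], [0, 0, 0]], rot=[[0, 0, 0.03], [0, 0, 0.03], [0, 0, 0.03], [0, 0, 0.03]])

```text
clock: 13.18
tool_pos: [0.5247, 0.0556, 0.0771]
tcp_rot: [0.981, 0.196, 0.0, 0.001]
ft_force: [-0.5, -0.2, -1.1]
opening: 0.0135
```

```bash
python3 - <<'E'
from h import *
tq();
for i in range(2):ctrl.snapshot("wrist");tq()
E
```

```text
t 13.18 turn 1.1129 p [0.5247 0.0556 0.0771] tilt [ 0.0007 -0.0021] F [-0.4952 -0.1795 -1.1065] Mz 0.139 tau6 -0.0639 tau1 -0.032 qv6 0.254
t 13.22 turn 1.1135 p [0.5247 0.0556 0.0771] tilt [ 0.0006 -0.0021] F [ 0.1212 -0.3155 -1.5177] Mz 0.128 tau6 0.1319 tau1 0.009 qv6 -0.054
t 13.28 turn 1.1117 p [0.5247 0.0556 0.0771] tilt [ 0.0007 -0.0021] F [ 0.2346 -0.0113 -1.8355] Mz 0.107 tau6 0.1729 tau1 0.024 qv6 -0.019
```

>>> play_rows(hand=[-1, -1, -1, -1], travel=[[0.1, 0, 0], [0, 0, 0], [0.1, 0, 0], [0, 0, 0]], rot=[[0, 0, 0.03], [0, 0, 0.03], [0, 0, 0.03], [0, 0, 0.03]])

```text
clock: 13.78
tool_pos: [0.5248, 0.0556, 0.0771]
tcp_rot: [0.991, 0.133, 0.0, 0.001]
ft_force: [0.0, -0.5, -1.4]
opening: 0.0133
```

```bash
python3 - <<'E'
from h import *
tq();
for i in range(2):ctrl.snapshot("wrist");tq()
E
```

```text
t 13.78 turn 1.2396 p [0.5248 0.0556 0.0771] tilt [ 0.0004 -0.0022] F [ 0.0367 -0.4903 -1.4172] Mz 0.116 tau6 -0.0640 tau1 0.025 qv6 0.256
t 13.82 turn 1.2402 p [0.5248 0.0556 0.0771] tilt [ 0.0005 -0.0021] F [-1.2624  0.5019 -0.9312] Mz 0.083 tau6 0.1319 tau1 0.063 qv6 -0.053
t 13.88 turn 1.2384 p [0.5248 0.0556 0.0771] tilt [ 0.0005 -0.0021] F [ 0.5521 -0.1661 -1.3594] Mz 0.073 tau6 0.1729 tau1 0.075 qv6 -0.022
```

>>> play_rows(hand=[-1, -1, -1, -1], travel=[[0.1, 0, 0], [0, 0, 0], [0.1, 0, 0], [0, 0, 0]], rot=[[0, 0, 0.03], [0, 0, 0.03], [0, 0, 0.03], [0, 0, 0.03]])

```text
clock: 14.38
tool_pos: [0.5249, 0.0556, 0.0771]
tcp_rot: [0.998, 0.071, 0.0, 0.001]
ft_force: [0.0, -0.7, -1.3]
opening: 0.0132
```

```bash
python3 - <<'E'
from h import *
tq();
for i in range(2):ctrl.snapshot("wrist");tq()
E
```

```text
t 14.38 turn 1.3662 p [0.5249 0.0556 0.0771] tilt [ 0.0002 -0.0022] F [ 0.0087 -0.7425 -1.2908] Mz 0.117 tau6 -0.0552 tau1 0.053 qv6 0.254
t 14.43 turn 1.3669 p [0.5249 0.0556 0.0771] tilt [ 0.0003 -0.0022] F [-0.3283 -0.8243 -0.6069] Mz 0.070 tau6 0.1424 tau1 0.087 qv6 -0.054
t 14.47 turn 1.3650 p [0.5249 0.0556 0.0771] tilt [ 0.0002 -0.0022] F [-0.5854 -0.4156 -1.2378] Mz 0.110 tau6 0.1825 tau1 0.099 qv6 -0.022
```

>>> play_rows(hand=[-1, -1], travel=[[0, 0, 0], [0, 0, 0]], rot=[[0, 0, 0.03], [0, 0, 0.03]])

```text
clock: 14.72
tool_pos: [0.5249, 0.0556, 0.0771]
tcp_rot: [0.999, 0.039, 0.0, 0.001]
ft_force: [0.2, 0.1, -0.5]
opening: 0.0135
```

```bash
python3 - <<'E'
from h import *
tq();
for i in range(2):ctrl.snapshot("wrist");tq()
E
```

```text
t 14.72 turn 1.4285 p [0.5249 0.0556 0.0771] tilt [ 0.0003 -0.0023] F [ 0.1503  0.0958 -0.4969] Mz 0.135 tau6 -0.0368 tau1 0.030 qv6 0.250
t 14.78 turn 1.4292 p [0.5249 0.0556 0.0771] tilt [ 0.0003 -0.0022] F [ 0.5787  0.104  -1.227 ] Mz 0.110 tau6 0.1581 tau1 0.064 qv6 -0.051
t 14.82 turn 1.4274 p [0.5249 0.0556 0.0771] tilt [ 0.0002 -0.0022] F [ 0.5679  0.568  -0.3741] Mz 0.084 tau6 0.1986 tau1 0.075 qv6 -0.021
```

>>> play_rows(hand=[-1, -1], travel=[[0, 0, 0], [0, 0, 0]], rot=[[0, 0, 0.03], [0, 0, 0.03]])

```text
clock: 15.08
tool_pos: [0.525, 0.0556, 0.0771]
tcp_rot: [1.0, 0.008, 0.0, 0.001]
ft_force: [0.6, 0.1, 0.1]
opening: 0.0134
```

```bash
python3 - <<'E'
from h import *
tq();
for i in range(2):ctrl.snapshot("wrist");tq()
E
```

```text
t 15.07 turn 1.4910 p [0.525  0.0556 0.0771] tilt [ 0.0004 -0.0023] F [0.5715 0.11   0.083 ] Mz 0.130 tau6 -0.0346 tau1 0.035 qv6 0.251
t 15.12 turn 1.4917 p [0.525  0.0556 0.0771] tilt [ 0.0004 -0.0023] F [ 0.5298 -0.4865 -1.2145] Mz 0.104 tau6 0.1560 tau1 0.086 qv6 -0.052
t 15.18 turn 1.4898 p [0.525  0.0556 0.0771] tilt [ 0.0004 -0.0023] F [ 0.7593 -0.7532 -0.9795] Mz 0.114 tau6 0.1975 tau1 0.092 qv6 -0.022
```

>>> play_rows(hand=[-1, -1], travel=[[0, 0, 0], [0, 0, 0]], rot=[[0, 0, 0.03], [0, 0, 0.03]])

```text
clock: 15.42
tool_pos: [0.525, 0.0556, 0.0771]
tcp_rot: [1.0, -0.023, 0.0, 0.001]
ft_force: [-0.7, 0.3, -1.3]
opening: 0.0133
```

```bash
python3 - <<'E'
from h import *
tq();
for i in range(2):ctrl.snapshot("wrist");tq()
E
python3 w.py w10
```

```text
t 15.43 turn 1.5535 p [0.525  0.0556 0.0771] tilt [ 0.0005 -0.0023] F [-0.7442  0.259  -1.2708] Mz 0.137 tau6 -0.0363 tau1 0.056 qv6 0.252
t 15.47 turn 1.5541 p [0.525  0.0556 0.0771] tilt [ 0.0005 -0.0022] F [-0.648  -0.614  -2.0776] Mz 0.129 tau6 0.1581 tau1 0.082 qv6 -0.052
t 15.53 turn 1.5523 p [0.525  0.0556 0.0771] tilt [ 0.0005 -0.0023] F [-0.0986 -0.8724 -0.7779] Mz 0.135 tau6 0.1990 tau1 0.096 qv6 -0.021
t 15.525 p [0.525  0.0556 0.0771] yaw -0.044923792858001285 tilt [ 0.0005 -0.0023] F [-0.0986 -0.8724 -0.7779] M [-0.0782 -0.0378  0.1349] open 0.013503325393471672 j6 -0.05754470014710657
```

View pics/w10.png

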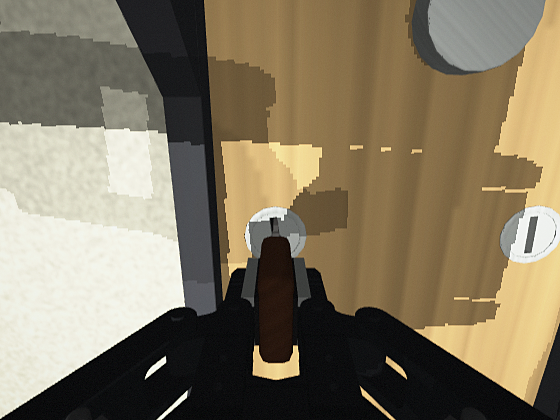

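>>> play_rows(hand=[-1, -1], travel=[[0, 0, 0], [0, 0, 0]], rot=[[0, 0, 0.03], [0, 0, 0.03]])

```text
clock: 15.82
tool_pos: [0.525, 0.0555, 0.0771]
tcp_rot: [0.999, -0.054, 0.0, 0.001]
ft_force: [0.3, 0.1, -2.1]
opening: 0.0136
```

```bash
python3 - <<'E'
from h import *
tq();
for i in range(2):ctrl.snapshot("wrist");tq()
im=cv2.imread("pics/w10.png")[:,:,::-1]
crop(im,260,220,80,50,5,"w10c")
E

```

```text
t 15.82 turn 1.6154 p [0.525  0.0555 0.0771] tilt [ 0.0005 -0.0023] F [ 0.3349  0.0546 -2.0757] Mz 0.146 tau6 -0.0339 tau1 0.054 qv6 0.252
t 15.88 turn 1.6160 p [0.5251 0.0555 0.0771] tilt [ 0.0006 -0.0023] F [ 0.7397 -0.1706 -0.8951] Mz 0.121 tau6 0.1569 tau1 0.104 qv6 -0.053
t 15.93 turn 1.6141 p [0.5251 0.0556 0.0771] tilt [ 0.0006 -0.0023] F [ 0.8804 -0.9529 -1.7983] Mz 0.101 tau6 0.1986 tau1 0.109 qv6 -0.021
```

View pics/w10c.png

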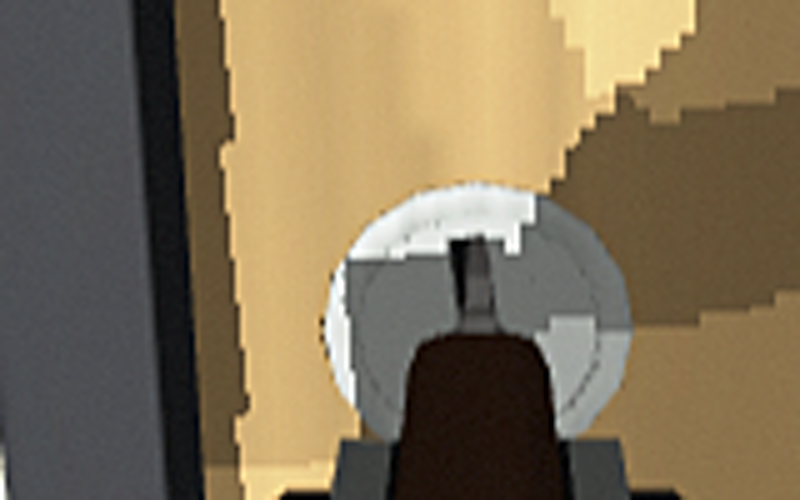

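```bash
python3 - <<'E'
from h import *
for n in("top","scene"):
    cv2.imwrite(f"pics/{n}1.png",ctrl.snapshot(n)[:,:,::-1])
a=[cv2.imread(f"pics/top{i}.png")[215:260,200:360] for i in(0,1)]
b=[cv2.imread(f"pics/scene{i}.png")[170:230,225:375] for i in(0,1)]
cv2.imwrite("pics/cmp.png",np.vstack([cv2.resize(x,(640,s),interpolation=cv2.INTER_CUBIC) for x,s in zip(a+b,[150,150,150,150])]))
tq()
E
```

```text
t 16.02 turn 1.6134 p [0.525  0.0556 0.0771] tilt [ 0.0005 -0.0023] F [ 0.1728  0.8246 -1.241 ] Mz 0.089 tau6 0.1134 tau1 0.114 qv6 -0.001
```

View pics/cmp.png

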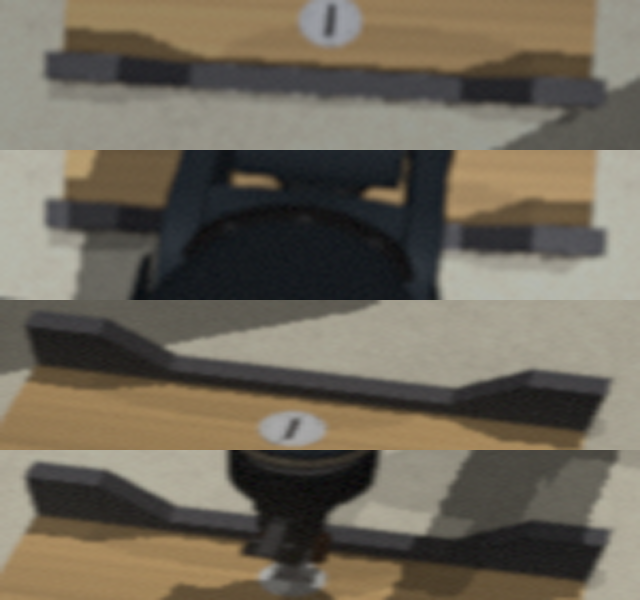

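```bash
cat > rail.py <<'E'
from h import *
import sys
def edge(prof):
    # dark->bright crossing walking
    i=np.argmin(prof[:12]);lo=prof[i];hi=np.median(prof[-5:]);m=(lo+hi)/2
    for k in range(i,len(prof)-1):
        if prof[k]<m<=prof[k+1]: return k+(m-prof[k])/(prof[k+1]-prof[k])
def meas(im,cols,r0f,step,n):
    g=cv2.cvtColor(im,cv2.COLOR_BGR2GRAY).astype(float);out=[]
    for c in cols:
        r0=int(round(r0f(c)));p=g[[r0+step*j for j in range(n)],c];e=edge(p)
        out.append(np.nan if e is None else r0+step*e)
    return np.array(out)
i1=sys.argv[1]
for n,cols,f,step in [("top",range(332,349),lambda c:236+ (c-315)*.05,1),("top",range(213,220),lambda c:231,1),("scene",range(236,249),lambda c:180,-1),("scene",range(340,365),lambda c:200+(c-340)*0,-1)]:
    a=meas(cv2.imread(f"pics/{n}0.png"),cols,f,step,18);b=meas(cv2.imread(f"pics/{n}{i1}.png"),cols,f,step,18)
    d=b-a;print(n,"median shift",np.nanmedian(d),d)
E
python3 rail.py 1; python3 - <<'E'
from h import *
for n in("top","scene"):
    C=cam(n);
    for p in ([.49,.05,.045],[.49,-.11,.095],[.49,.21,.095]): 
        q=np.array(p);print(n,w2px(C,q),w2px(C,q+[.001,0,0])-w2px(C,q))
E
```

```text
top median shift -0.481951871657742 [-0.482  -0.5458 -0.1152  1.25    1.7917  1.3772  1.1755  1.0401  0.9611
  0.3643 -3.5333 -2.8768 -1.9435 -0.5839 -0.7202 -0.6898 -0.7209]
top median shift -0.5689440993788821 [-0.3589 -0.3221 -0.5253 -0.75   -0.7    -0.8309 -0.5689]
scene median shift 0.48966408268734085 [0.4851 0.4583 0.4167 0.5065 0.3873 0.5262 0.4282 0.4897 0.631  0.6543
 0.5127 0.3254 0.725 ]
scene median shift 0.34850441320693903 [ -5.4      0.3632   0.101   -0.0107   0.1366   0.3194   0.3889   0.5987
   0.8155   0.8455   0.8516   0.3339   0.5626   0.4434   0.4532   0.3889
   0.3085   0.253    0.3879   0.2294   0.2621   0.0599   0.5104 -10.6026
      nan]
top [283.4364 233.8986] [ 0.0082 -0.3969]
top [349.6963 234.0164] [ 0.0036 -0.4131]
top [217.1714 231.2852] [ 0.0135 -0.4137]
scene [294.0806 205.0586] [-0.0729  0.3305]
scene [230.6109 183.471 ] [-0.105   0.3284]
scene [360.5043 205.2199] [-0.0445  0.3496]
```

>>> play_rows(hand=[-1, -1], travel=[[0, 0, 0], [0, 0, 0]], rot=[[0, 0, 0.03], [0, 0, 0.03]])

```text
clock: 16.27
tool_pos: [0.5251, 0.0556, 0.0771]
tcp_rot: [0.996, -0.085, 0.0, 0.001]
ft_force: [-0.8, 0.2, -2.0]
opening: 0.0136
```

```bash
python3 - <<'E'
from h import *
tq();
for i in range(2):ctrl.snapshot("wrist");tq()
E
python3 w.py w11;python3 - <<'E'
from h import *
im=cv2.imread("pics/w11.png")[:,:,::-1]
crop(im,260,220,40,30,10,"w11c")
E

```

```text
t 16.27 turn 1.6769 p [0.5251 0.0556 0.0771] tilt [ 0.0006 -0.0023] F [-0.7741  0.2433 -2.0094] Mz 0.146 tau6 -0.0164 tau1 0.038 qv6 0.250
t 16.32 turn 1.6775 p [0.5251 0.0556 0.0771] tilt [ 0.0006 -0.0023] F [ 0.0058  0.3887 -2.0815] Mz 0.110 tau6 0.1807 tau1 0.067 qv6 -0.052
t 16.38 turn 1.6757 p [0.5251 0.0556 0.0771] tilt [ 0.0006 -0.0023] F [ 0.3252  0.2102 -1.9281] Mz 0.169 tau6 0.2196 tau1 0.085 qv6 -0.020
t 16.375 p [0.5251 0.0556 0.0771] yaw -0.1683181606310278 tilt [ 0.0006 -0.0023] F [ 0.3252  0.2102 -1.9281] M [-0.1424 -0.0213  0.1693] open 0.013469491358603055 j6 0.06580304343410598
```

View pics/w11c.png

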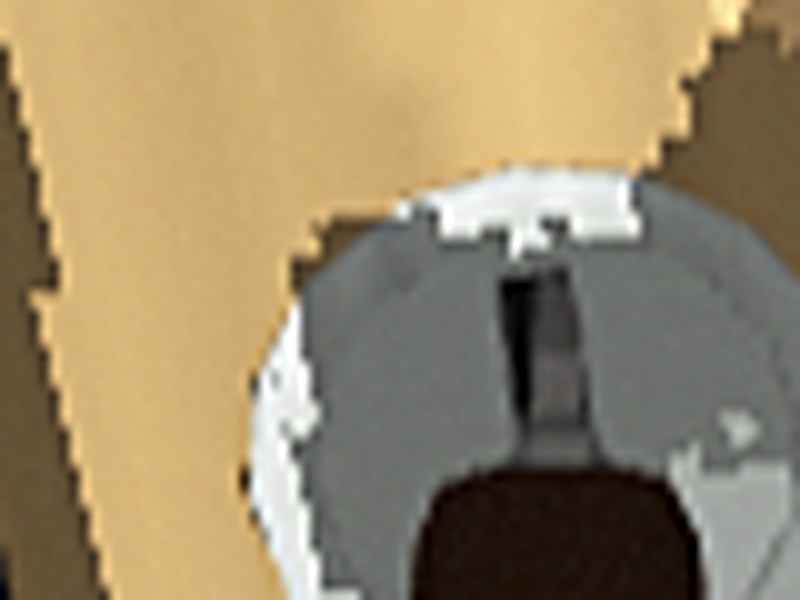

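>>> play_rows(hand=[-1, -1], travel=[[0, 0, 0], [0, 0, 0]], rot=[[0, 0, 0.03], [0, 0, 0.03]])

```text
clock: 16.68
tool_pos: [0.5251, 0.0555, 0.0771]
tcp_rot: [0.993, -0.115, 0.0, 0.001]
ft_force: [0.2, -0.8, -0.8]
opening: 0.0132
```

```bash
python3 - <<'E'
from h import *
tq();
for i in range(2):ctrl.snapshot("wrist");tq()
E

```

```text
t 16.68 turn 1.7386 p [0.5251 0.0555 0.0771] tilt [ 0.0007 -0.0024] F [ 0.2002 -0.7634 -0.7615] Mz 0.216 tau6 0.0136 tau1 0.019 qv6 0.253
t 16.73 turn 1.7392 p [0.5251 0.0556 0.0771] tilt [ 0.0007 -0.0023] F [ 0.3896 -0.1733 -2.1017] Mz 0.158 tau6 0.2090 tau1 0.052 qv6 -0.053
t 16.77 turn 1.7373 p [0.5251 0.0556 0.0771] tilt [ 0.0006 -0.0024] F [ 0.7555  0.2067 -1.0897] Mz 0.139 tau6 0.2478 tau1 0.069 qv6 -0.023
```

>>> play_rows(hand=[-1, -1], travel=[[0, 0, 0], [0, 0, 0]], rot=[[0, 0, 0.02], [0, 0, 0.02]])

```text
clock: 17.02
tool_pos: [0.5251, 0.0555, 0.0771]
tcp_rot: [0.991, -0.136, 0.0, 0.001]
ft_force: [-0.2, -0.8, -1.4]
opening: 0.0135
```

```bash
python3 - <<'E'
from h import *
tq();
for i in range(2):ctrl.snapshot("wrist");tq()
for n in("top","scene"):
    cv2.imwrite(f"pics/{n}2.png",ctrl.snapshot(n)[:,:,::-1])
tq()
E
python3 rail.py 2

```

```text
t 17.02 turn 1.7796 p [0.5251 0.0555 0.0771] tilt [ 0.0006 -0.0024] F [-0.2493 -0.7725 -1.3588] Mz 0.234 tau6 0.1032 tau1 -0.025 qv6 0.167
t 17.07 turn 1.7799 p [0.5251 0.0556 0.0771] tilt [ 0.0007 -0.0024] F [-0.0715 -0.0113 -0.9342] Mz 0.215 tau6 0.2311 tau1 0.001 qv6 -0.034
t 17.12 turn 1.7788 p [0.5251 0.0555 0.0771] tilt [ 0.0007 -0.0024] F [ 0.9698 -1.5129 -1.9994] Mz 0.140 tau6 0.2564 tau1 0.016 qv6 -0.015
t 17.23 turn 1.7782 p [0.5251 0.0556 0.0771] tilt [ 0.0007 -0.0024] F [ 0.635  -0.2037 -1.5433] Mz 0.228 tau6 0.2006 tau1 0.015 qv6 -0.002
top median shift -0.316216216216219 [-0.3965 -0.3276  0.      0.975   1.6375  1.4347  1.3325  1.0833  0.879
  0.294  -3.5027 -2.8284 -1.8088 -0.3162 -0.5792 -0.7987 -0.9239]
top median shift -0.7083333333333428 [-0.3065 -0.4186 -0.7083 -1.075  -0.9296 -0.928  -0.6443]
scene median shift 0.5194805194805099 [0.5018 0.4167 0.5195 0.675  0.4961 0.5215 0.5179 0.5626 0.9031 0.8065
 0.4743 0.4123 0.7826]
scene median shift 0.3760526315789434 [  0.35     0.1632   0.0621   0.0823   0.0696   0.3015   0.443    0.7624
   0.8788   0.9305   0.7933   0.5695   0.586    0.4363   0.4021   0.4509
   0.2726   0.4165   0.1591   0.2592   0.2337   0.0889   0.4987 -10.2692
      nan]
```

>>> play_rows(hand=[-1, -1], travel=[[0, 0, 0], [0, 0, 0]], rot=[[0, 0, 0.02], [0, 0, 0.02]])

```text
clock: 17.48
tool_pos: [0.5251, 0.0555, 0.0771]
tcp_rot: [0.988, -0.156, 0.001, 0.001]
ft_force: [-0.5, -0.3, -2.2]
opening: 0.013
```

```bash
python3 - <<'E'
from h import *
tq();
for i in range(2):ctrl.snapshot("wrist");tq()
for i in range(2):ctrl.snapshot("wrist")
tq()
E

```

```text
t 17.48 turn 1.8204 p [0.5251 0.0555 0.0771] tilt [ 0.0007 -0.0025] F [-0.5246 -0.339  -2.2324] Mz 0.238 tau6 0.1395 tau1 -0.071 qv6 0.167
t 17.52 turn 1.8209 p [0.5251 0.0555 0.0771] tilt [ 0.0007 -0.0024] F [-0.2788  0.7226 -1.5464] Mz 0.239 tau6 0.2668 tau1 -0.045 qv6 -0.032
t 17.57 turn 1.8197 p [0.5251 0.0555 0.0771] tilt [ 0.0007 -0.0024] F [ 0.1278 -0.4058 -0.6592] Mz 0.234 tau6 0.2922 tau1 -0.032 qv6 -0.014
t 17.68 turn 1.8192 p [0.5251 0.0555 0.0771] tilt [ 0.0007 -0.0024] F [ 0.2016 -0.2705 -0.3872] Mz 0.190 tau6 0.2371 tau1 -0.030 qv6 -0.002
```

>>> play_rows(hand=[-1, -1, -1], travel=[[0, 0, 0], [0, 0, 0], [0, 0, 0]], rot=[[0, 0, -0.04], [0, 0, 0], [0, 0, 0]])

```text
clock: 18.05
tool_pos: [0.5251, 0.0556, 0.0771]
tcp_rot: [0.991, -0.136, 0.0, 0.001]
ft_force: [-0.3, -0.3, -1.0]
opening: 0.0132
```

```bash
python3 - <<'E'
from h import *
tq()
E

```

```text
t 18.05 turn 1.7809 p [0.5251 0.0556 0.0771] tilt [ 0.0006 -0.002 ] F [-0.2953 -0.2867 -1.0098] Mz 0.107 tau6 0.0608 tau1 0.192 qv6 0.001
```

>>> play_rows(hand=[-1, -1], travel=[[0, 0, 0], [0, 0, 0]], rot=[[0, 0, -0.03], [0, 0, 0]])

```text
clock: 18.3
tool_pos: [0.5251, 0.0556, 0.0771]
tcp_rot: [0.993, -0.121, 0.0, 0.001]
ft_force: [0.3, -0.7, -1.9]
opening: 0.0134
```

```bash
python3 - <<'E'
from h import *
tq();ctrl.snapshot("wrist");tq()
E

```

```text
t 18.30 turn 1.7499 p [0.5251 0.0556 0.0771] tilt [ 0.0006 -0.0018] F [ 0.2674 -0.6965 -1.8907] Mz 0.038 tau6 -0.0092 tau1 0.223 qv6 -0.001
t 18.35 turn 1.7501 p [0.5251 0.0556 0.0771] tilt [ 0.0006 -0.0018] F [ 0.2985 -0.787  -1.0504] Mz 0.057 tau6 0.0165 tau1 0.214 qv6 0.004
```

Unloaded. Lift out of the slot.

>>> play_rows(hand=[-1, -1, -1, -1, -1], travel=[[0, 0, -3], [0, 0, -5], [0, 0, -8], [0, 0, -20], [0, 0, -30]], rot=[[0, 0, 0], [0, 0, 0], [0, 0, 0], [0, 0, 0], [0, 0, 0]])

```text
clock: 18.98
tool_pos: [0.5232, 0.0562, 0.1442]
tcp_rot: [0.993, -0.122, -0.002, 0.001]
ft_force: [-0.0, 0.6, -1.1]
opening: 0.0133
```

```bash
python3 w.py w12; python3 - <<'E'
from h import *
plan([.469,-.352,.195],-.088,13)
im=cv2.imread("pics/w12.png")[:,:,::-1]
crop(im,270,220,60,40,6,"w12c")
E
```

```text
t 18.975 p [0.5232 0.0562 0.1442] yaw -0.2438029370180979 tilt [-0.0048 -0.0006] F [-0.002   0.6178 -1.1084] M [-0.0295 -0.0442 -0.0238] open 0.01327655028140254 j6 0.13969436628781964
travel [[3.0, 32.0, -4.0], [3.0, 32.0, -4.0], [3.0, 32.0, -3.0], [2.0, 31.0, -4.0], [2.0, 32.0, -3.0], [1.0, 32.0, -4.0], [1.0, 31.0, -3.0], [1.0, 32.0, -4.0], [0.0, 31.0, -3.0], [0.0, 32.0, -4.0], [-0.0, 31.0, -3.0], [-1.0, 32.0, -4.0], [-1.0, 31.0, -3.0]]
rot [[0.0, -0.0, -0.012], [0.0, -0.0, -0.012], [0.0, -0.0, -0.012], [0.0, -0.0, -0.012], [0.0, -0.0, -0.012], [0.0, -0.0, -0.012], [0.0, -0.0, -0.012], [0.0, -0.001, -0.012], [0.0, -0.0, -0.012], [0.0, -0.001, -0.012], [0.0, -0.0, -0.012], [0.0, -0.001, -0.012], [0.001, -0.0, -0.011]]
end [ 0.4693 -0.3516  0.1946] yaw -0.08843877083247757
```

View pics/w12c.png

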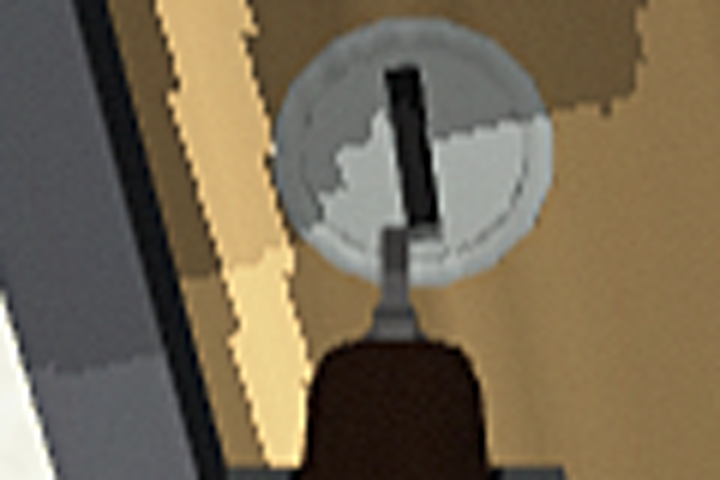

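```bash
python3 - <<'E'
from h import *
C=wcam("w12")
a=px2w(C,(210+403/6,180+70/6),.025);b=px2w(C,(210+426/6,180+235/6),.025);v=b-a
ang=np.arctan2(v[1],v[0]);print((a+b)/2,np.linalg.norm(v),ang,"cam turn",-.064-ang)
E
```

```text
[0.5256 0.0545 0.025 ] 0.02470154083986093 -1.678729891072736 cam turn 1.614729891072736
```

>>> play_rows(hand=[-1, -1, -1, -1, -1], travel=[[3, 10, -25], [3, 25, -20], [3, 32, -10], [2, 32, -5], [2, 32, 0]], rot=[[0, 0, -0.012], [0, 0, -0.012], [0, 0, -0.012], [0, 0, -0.012], [0, 0, -0.012]])

```text
clock: 19.65
tool_pos: [0.5105, -0.0758, 0.2129]
tcp_rot: [0.996, -0.088, 0.004, 0.001]
ft_force: [-0.1, 0.1, -1.2]
opening: 0.0134
```

>>> play_rows(hand=[-1, -1, -1, -1, -1], travel=[[2, 40, 0], [1, 40, 0], [1, 40, 0], [1, 40, 0], [0, 40, 0]], rot=[[0, 0, -0.012], [0, 0, -0.012], [0, 0, -0.012], [0, 0, -0.012], [0, 0, -0.012]])

```text
clock: 20.27
tool_pos: [0.4832, -0.279, 0.2141]
tcp_rot: [0.998, -0.057, 0.005, 0.001]
ft_force: [-0.1, -0.8, -0.8]
opening: 0.0134
```

```bash
python3 - <<'E'
from h import *
show();plan([.469,-.3525,.17],-.088,4)
E
```

```text
t 20.275 p [ 0.4832 -0.279   0.2141] yaw -0.11376413172521725 tilt [ 0.0102 -0.002 ] F [-0.065  -0.8015 -0.7678] M [ 0.0511  0.0101 -0.0132] open 0.013406750904319555 j6 -0.6160819163999374
travel [[-2.0, 19.0, 11.0], [-1.0, 19.0, 11.0], [-2.0, 18.0, 11.0], [-2.0, 19.0, 11.0]]
rot [[0.0, -0.003, -0.006], [0.0, -0.002, -0.007], [0.0, -0.003, -0.006], [0.001, -0.002, -0.007]]
end [ 0.4687 -0.3529  0.1701] yaw -0.08777156812370832
```

>>> play_rows(hand=[-1, -1, -1, -1, -1], travel=[[-2, 20, 5], [-1, 20, 8], [-2, 19, 12], [-2, 14, 12], [0, 0, 0]], rot=[[0, -0.003, -0.006], [0, -0.003, -0.006], [0, -0.003, -0.006], [0, 0, -0.006], [0, 0, 0]])

```text
clock: 20.9
tool_pos: [0.467, -0.3562, 0.1744]
tcp_rot: [0.999, -0.046, 0.001, 0.0]
ft_force: [-0.6, 1.2, -1.7]
opening: 0.0133
```

```bash
python3 w.py w13; python3 - <<'E'
from h import *
plan([.469,-.3527,.130],-.088,3)
E
```

```text
t 20.9 p [ 0.467  -0.3562  0.1744] yaw -0.09193048604105714 tilt [ 0.0011 -0.0006] F [-0.5644  1.1645 -1.6912] M [-0.0084  0.0408  0.0117] open 0.013338734126382028 j6 -0.7502596590673848
travel [[0.0, -1.0, 15.0], [1.0, -1.0, 15.0], [0.0, -1.0, 15.0]]
rot [[0.0, -0.001, -0.001], [0.0, -0.0, -0.001], [0.001, -0.001, -0.002]]
end [ 0.4686 -0.3529  0.1299] yaw -0.08752188839930546
```

View pics/w13.png

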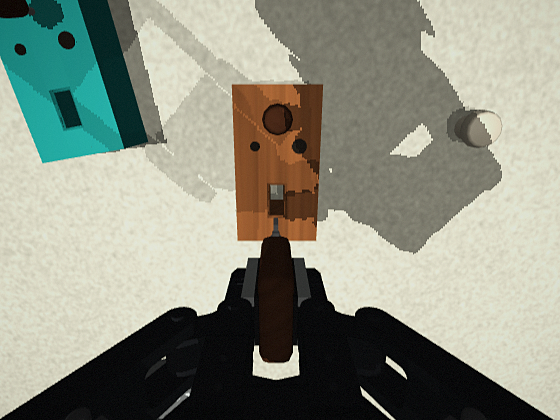

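>>> play_rows(hand=[-1, -1, -1, -1, -1], travel=[[1, -1, 15], [1, -1, 15], [0, -1, 10], [0, 0, 6], [0, 0, 0]], rot=[[0, 0, -0.001], [0, 0, -0.001], [0, 0, 0], [0, 0, 0], [0, 0, 0]])

```text
clock: 21.58
tool_pos: [0.4703, -0.35, 0.1256]
tcp_rot: [0.999, -0.043, 0.0, -0.0]
ft_force: [-0.2, -0.5, -0.8]
opening: 0.0133
```

```bash
python3 w.py w14; python3 - <<'E'
from h import *
plan([.469,-.3527,.120],-.088,2)
im=cv2.imread("pics/w14.png")[:,:,::-1]
crop(im,275,215,50,40,8,"w14c")
E
```

```text
t 21.575 p [ 0.4703 -0.35    0.1256] yaw -0.08645179597075578 tilt [0.0008 0.0009] F [-0.2374 -0.5186 -0.7585] M [-0.013   0.0125 -0.0163] open 0.01331044904865562 j6 -0.7453663672613611
travel [[-1.0, 1.0, 3.0], [-0.0, 2.0, 3.0]]
rot [[-0.0, -0.001, 0.001], [-0.001, -0.0, 0.0]]
end [ 0.4692 -0.3531  0.1199] yaw -0.08751997973872713
```

View pics/w14c.png

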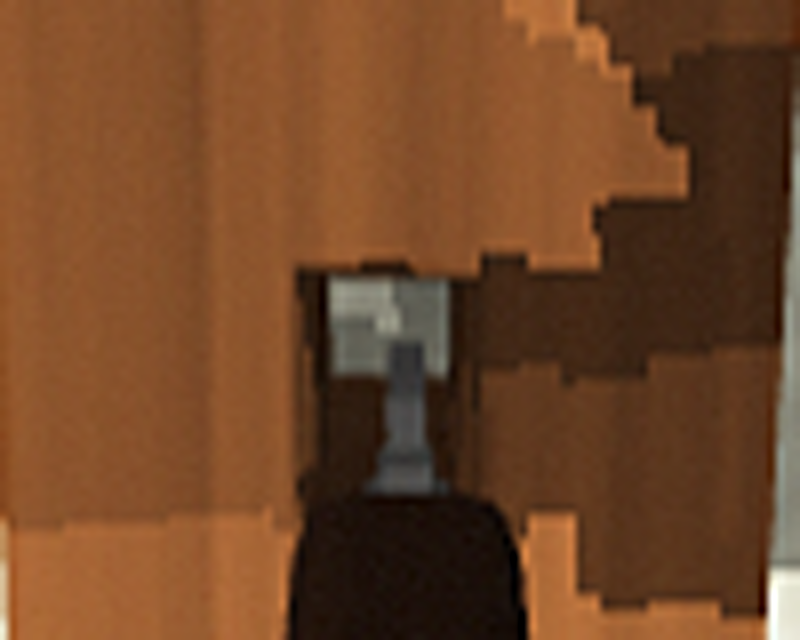

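>>> play_rows(hand=[-1, -1, -1, -1, -1], travel=[[-1, 1.5, 3], [-0.5, 1.5, 3], [0, 0, 3], [0, 0, 0], [0, 0, 0]], rot=[[0, 0, 0], [0, 0, 0], [0, 0, 0], [0, 0, 0], [0, 0, 0]])

```text
clock: 22.25
tool_pos: [0.4692, -0.3543, 0.1175]
tcp_rot: [0.999, -0.043, 0.002, 0.001]
ft_force: [0.2, -0.1, -1.5]
opening: 0.0132
```

```bash
python3 - <<'E'
from h import *
show();plan([.469,-.3527,.060],-.088,6)
E
```

```text
t 22.25 p [ 0.4692 -0.3543  0.1175] yaw -0.08698076171325256 tilt [ 0.0032 -0.0018] F [ 0.2475 -0.0922 -1.4611] M [0.0064 0.0186 0.0363] open 0.013218860270658616 j6 -0.7513787330890789
travel [[-0.0, -0.0, 10.0], [-0.0, -0.0, 10.0], [-0.0, -0.0, 9.0], [-0.0, -1.0, 10.0], [-0.0, -0.0, 9.0], [-0.0, -1.0, 10.0]]
rot [[0.0, -0.001, 0.0], [0.0, -0.0, 0.0], [0.0, -0.001, 0.0], [0.001, -0.0, 0.0], [0.0, -0.001, 0.001], [0.001, -0.0, 0.0]]
end [ 0.4694 -0.3524  0.0595] yaw -0.0879844125968772
```

>>> play_rows(hand=[-1, -1, -1, -1, -1], travel=[[0, -1, 10], [0, -0.5, 10], [0, 0, 10], [0, 0, 8], [0, 0, 0]], rot=[[0, -0.002, 0], [0.001, 0, 0], [0, 0, 0], [0, 0, 0], [0, 0, 0]])

```text
clock: 22.88
tool_pos: [0.4691, -0.3523, 0.076]
tcp_rot: [0.999, -0.043, 0.0, -0.0]
ft_force: [-0.1, 0.0, -0.6]
opening: 0.0131
```

```bash
python3 - <<'E'
from h import *
show();plan([.469,-.3527,.060],-.088,3,mm=.5)
E
```

```text
t 22.875 p [ 0.4691 -0.3523  0.076 ] yaw -0.08682996075704984 tilt [0.0001 0.0007] F [-0.0856  0.0081 -0.5635] M [0.0026 0.0186 0.0019] open 0.013122154053584837 j6 -0.7484799837816982
travel [[-0.0, 0.0, 5.5], [-0.0, 0.0, 5.5], [-0.0, 0.5, 5.0]]
rot [[-0.0, -0.0, 0.0], [-0.0, -0.0, 0.001], [-0.001, -0.0, 0.0]]
end [ 0.469  -0.3528  0.06  ] yaw -0.08782996052925897
```

>>> play_rows(hand=[-1, -1, -1, -1, -1], travel=[[0, 0, 5.5], [0, 0, 5], [0, 0.4, 4.5], [0, 0, 0], [0, 0, 0]], rot=[[0, 0, 0], [0, 0, 0], [0, 0, 0], [0, 0, 0], [0, 0, 0]])

```text
clock: 23.5
tool_pos: [0.4694, -0.3532, 0.0605]
tcp_rot: [0.999, -0.043, 0.001, 0.0]
ft_force: [0.2, -0.5, -1.2]
opening: 0.0133
```

```bash
python3 w.py w15
```

```text
t 23.5 p [ 0.4694 -0.3532  0.0605] yaw -0.08686684887765742 tilt [ 0.0011 -0.0004] F [ 0.2315 -0.5059 -1.208 ] M [-0.0036 -0.0452  0.0242] open 0.013324067655071447 j6 -0.7490901947209802
```

View pics/w15.png

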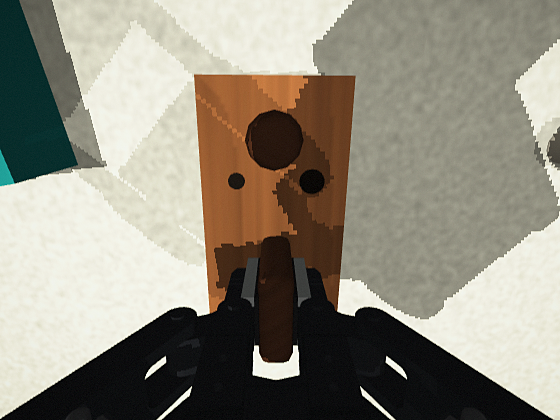

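>>> play_rows(hand=[-1, -1, 1, 1, 1], travel=[[0, 0, 0.7], [0, 0, 0], [0, 0, 0], [0, 0, 0], [0, 0, 0]], rot=[[0, 0, 0], [0, 0, 0], [0, 0, 0], [0, 0, 0], [0, 0, 0]])

```text
clock: 24.18
tool_pos: [0.47, -0.3538, 0.0608]
tcp_rot: [0.999, -0.043, 0.001, 0.001]
ft_force: [0.4, -0.1, -0.4]
opening: 0.067
```

>>> play_rows(hand=[1, 1, 1, 1, 1], travel=[[0, 0, 0], [0, 0, -10], [0, 0, -20], [0, 0, -35], [0, 0, -45]], rot=[[0, 0, 0], [0, 0, 0], [0, 0, 0], [0, 0, 0], [0, 0, 0]])

```text
clock: 24.8
tool_pos: [0.4681, -0.3519, 0.1716]
tcp_rot: [0.999, -0.044, -0.001, -0.002]
ft_force: [0.8, -0.0, 0.1]
opening: 0.0851
```

```bash
python3 w.py w16; python3 - <<'E'
from h import *
plan([.25,-.53,.23],-.7,8)
E
```

```text
t 24.8 p [ 0.4681 -0.3519  0.1716] yaw -0.08703047954712687 tilt [-0.0028  0.0039] F [ 0.8045 -0.0222  0.1334] M [ 0.0315 -0.0232  0.028 ] open 0.08508032559260026 j6 -0.7489651008312925
travel [[-26.0, 24.0, -6.0], [-24.0, 26.0, -7.0], [-21.0, 28.0, -6.0], [-19.0, 29.0, -6.0], [-17.0, 31.0, -7.0], [-15.0, 32.0, -6.0], [-12.0, 33.0, -7.0], [-10.0, 34.0, -6.0]]
rot [[0.0, -0.001, 0.077], [0.0, -0.001, 0.077], [0.0, -0.001, 0.077], [0.001, -0.001, 0.076], [0.0, -0.001, 0.077], [0.001, -0.001, 0.076], [0.0, -0.001, 0.077], [0.001, -0.001, 0.076]]
end [ 0.2499 -0.5294  0.2295] yaw -0.6996447089752403
```

View pics/w16.png

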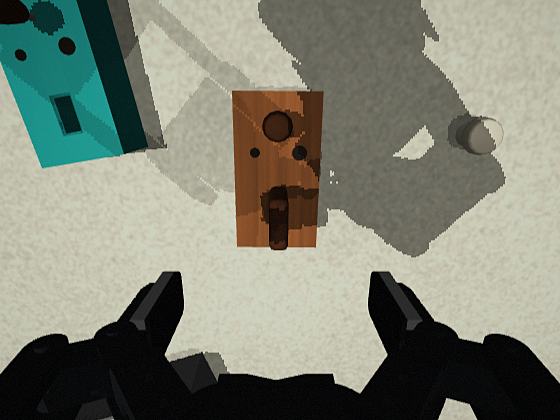

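The wrist view shows the driver standing in its slot at (278,222), with the bradawl untouched. I'll clear the arm back to its start side so the fixed cameras see the rail under the same light as before.

>>> play_rows(hand=[1, 1, 1, 1, 1], travel=[[-15, 15, -15], [-24, 26, -10], [-21, 28, -8], [-19, 29, -6], [-17, 31, -7]], rot=[[0, 0, 0.077], [0, 0, 0.077], [0, 0, 0.077], [0, 0, 0.077], [0, 0, 0.077]])

```text
clock: 25.48
tool_pos: [0.3439, -0.4572, 0.2315]
tcp_rot: [0.972, -0.237, 0.007, 0.005]
ft_force: [0.1, 0.2, 0.7]
opening: 0.085
```

```bash
python3 - <<'E'
from h import *
show();plan([.178,-.598,.23],-1.282,9)
E
```

```text
t 25.475 p [ 0.3439 -0.4572  0.2315] yaw -0.47803416640274154 tilt [ 0.0117 -0.0135] F [0.1339 0.2062 0.6554] M [ 0.0266 -0.0059  0.0492] open 0.08495665573082752 j6 -0.6479423508618204
travel [[-9.0, 22.0, 0.0], [-7.0, 23.0, 0.0], [-5.0, 24.0, 0.0], [-3.0, 24.0, 0.0], [-1.0, 24.0, 0.0], [1.0, 24.0, 0.0], [4.0, 24.0, 1.0], [6.0, 24.0, 0.0], [7.0, 23.0, 1.0]]
rot [[-0.0, -0.002, 0.089], [-0.0, -0.002, 0.089], [-0.0, -0.002, 0.089], [-0.0, -0.002, 0.089], [-0.0, -0.002, 0.09], [-0.0, -0.002, 0.089], [-0.0, -0.002, 0.09], [-0.0, -0.002, 0.089], [-0.0, -0.002, 0.09]]
end [ 0.1777 -0.5977  0.2297] yaw -1.2821061887134744
```

>>> play_rows(hand=[1, 1, 1, 1, 1], travel=[[-9, 22, 0], [-7, 23, 0], [-5, 24, 0], [-3, 24, 0], [-1, 24, 0]], rot=[[0, -0.002, 0.089], [0, -0.002, 0.089], [0, -0.002, 0.089], [0, -0.002, 0.089], [0, -0.002, 0.089]])

```text
clock: 26.1
tool_pos: [0.2474, -0.5378, 0.2358]
tcp_rot: [0.892, -0.453, 0.006, 0.004]
ft_force: [1.2, -0.3, 0.6]
opening: 0.0857
```

>>> play_rows(hand=[1, 1, 1, 1, 1], travel=[[1, 24, 0], [4, 24, 0], [6, 24, 0], [4, 12, 0], [0, 0, 0]], rot=[[0, -0.002, 0.089], [0, -0.002, 0.089], [0, -0.002, 0.089], [0, 0, 0.05], [0, 0, 0]])

```text
clock: 26.72
tool_pos: [0.1777, -0.5944, 0.2386]
tcp_rot: [0.805, -0.593, 0.005, 0.003]
ft_force: [0.1, -0.0, -0.5]
opening: 0.0856
```

```bash
python3 - <<'E'
from h import *
show()
for n in("top","scene"):
    cv2.imwrite(f"pics/{n}3.png",ctrl.snapshot(n)[:,:,::-1])
# sub-pixel registration of rail patches (ECC translation)
G=lambda n,i:cv2.cvtColor(cv2.imread(f"pics/{n}{i}.png"),cv2.COLOR_BGR2GRAY).astype(np.float32)
for n,s in [("top",(slice(238,256),slice(240,320))),("top",(slice(228,246),slice(208,222))),("scene",(slice(183,200),slice(265,335))),("scene",(slice(174,186),slice(232,250)))]:
    pass
a=[cv2.imread(f"pics/top{i}.png")[195:260,200:360] for i in(0,3)]
b=[cv2.imread(f"pics/scene{i}.png")[170:235,225:375] for i in(0,3)]
cv2.imwrite("pics/cmp3.png",np.vstack([np.hstack([cv2.resize(x,(400,260),interpolation=cv2.INTER_CUBIC) for x in r]) for r in (a,b)]))
E
python3 rail.py 3
```

```text
t 26.725 p [ 0.1777 -0.5944  0.2386] yaw -1.2697346030706012 tilt [ 0.0038 -0.0103] F [ 0.0921 -0.0054 -0.4545] M [-0.0134  0.0286 -0.0052] open 0.08557705297631127 j6 -0.192865974635664
top median shift -0.5996204933586284 [-0.5996 -0.8621 -0.895  -0.6389 -0.1989 -0.1718 -0.3295 -0.9792 -1.3175
 -0.5769 -0.8833 -0.7424 -0.4643  0.1143 -0.5871 -0.6851 -0.5769]
top median shift -0.6011904761904816 [-0.3542 -0.3957 -0.7024 -0.9688 -0.6596 -0.6012 -0.3499]
scene median shift 0.5166666666666799 [0.3942 0.1891 0.4093 0.5167 0.5227 0.4367 0.5222 0.5299 0.8881 0.7333
 0.494  0.3561 0.9203]
scene median shift 0.3141025641025692 [-0.15   -0.0368  0.0663  0.012   0.0493  0.345   0.3167  0.3296  0.3977
  0.4144  0.5315  0.3734  0.4804  0.47    0.3072  0.3859  0.327   0.378
  0.3141  0.2179  0.2301  0.0203  0.0274  0.0108 -0.0233]
```

View pics/cmp3.png

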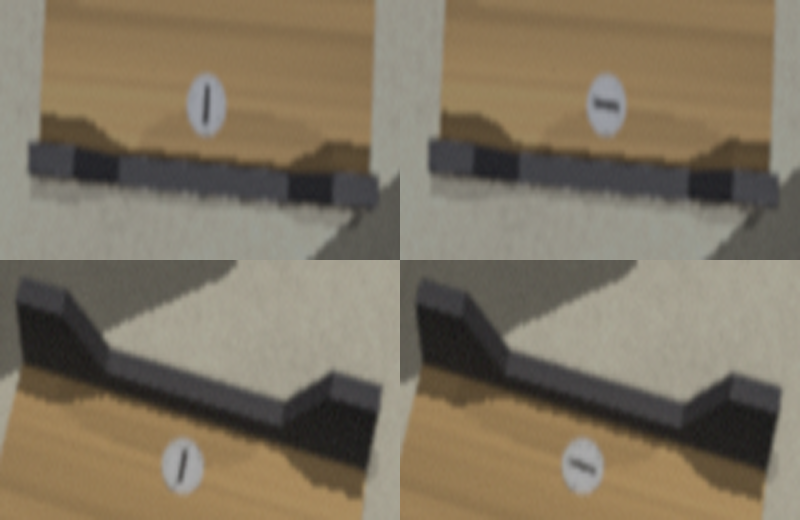

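View pics/scene3.png

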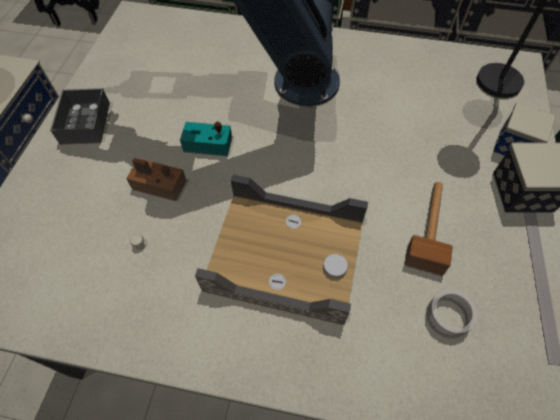

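The fixed cameras show the rail drawn in by about 1.3 mm and the near cam turned. The driver is back in the wooden block and everything else is where it was.

```bash
python3 -c "
from h import *
print(ctrl.hand_in())"
```

```text
the job is handed in; nothing more can be done
None
```

The near cam is turned and the driver is back in its slot in the wooden block. The job is handed in at about 27 s on the robot's clock, with the arm back near its start pose and touching nothing.

- **Cam:** I turned it clockwise by 1.82 rad at the tool. The slot itself moved about 1.61 rad; some of that gap is the blade's play in the slot. Torque held near 0.1 N m and began to climb at about 1.65 rad of tool turn.
- **Tightness:** I stopped at about 0.23 N m from the joint torque, with the wrist sensor averaging about 0.24. Going by the angle turned past where the rise began, it could be nearer 0.27. All three lie inside 0.20–0.32, but they differ by a few hundredths, and the torque rose more slowly at first than the stated 1 N m per rad.
- **Rail:** The fixed cameras show it moved in by roughly 1.3 mm, estimated from shifts of 0.3–0.6 pixel. That fits the stated starting gap, but I could not see the contact itself.
- **Driver and the rest:** The last pictures show the driver standing in its slot and everything else undisturbed.

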